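# Clamp the sieve stack on the shaker

## Robot

A 6-joint arm with a two-finger parallel gripper is mounted at the origin on the work surface. World frame = base frame: x ahead of the robot, y to its left, z up, the work surface at z = 0. Lengths are in m, angles in rad, forces in N, time in s.
With the tool pointing down it reaches from about 0.35 to 0.775 m from the base axis. Payload 7.3 kg.
Tool frame: the origin (TCP) lies between the finger pads; the fingertips stand 25 mm ahead of it and the grasp point (between the pads) lies 6 mm ahead of it; y points along the fingers, z is the direction in which the jaws open and shut, and the axes are right-handed (so a half turn about y gives the same grasp; the last joint's range is limited). The gripper opens to 92 mm and grips with 3 to 60 N. Pads are 19 mm wide; open, the fingers measure 130 mm over their backs; the gripper's body (75 mm by 190 mm) begins 47 mm behind the grasp point.
Start: joints at [1.177, 0.342, 1.524, -0, 1.275, -0.146], TCP at [0.129, 0.509, 0.23] pointing down, gripper open.
Joint ranges: [-2.53, 2.53], [-0.77, 2.02], [0.04, 2.7], [-1, 4.14], [0.28, 2.66], [-3.11, 3.11]. Speed limits (rad/s): [2.57, 2.57, 3.14, 3.14, 3.14, 3.14].

## Interface

Orientations are given as [roll, pitch, yaw] about the fixed x, y, z axes, in that order (R = Rz(yaw) Ry(pitch) Rx(roll)).
In Python, from cell import sensors, read_camera, hand_in gives the robot as it stands. The module is installed in compiled form; this text tells all that it offers.
- The arm moves only by the tool send_rows, never from a script. Its argument "motion" is a list that holds one entry, the list of rows, each a list of 4 numbers: the shift along the tool's x, y, z in m, then the turn about the tool's y in degrees. In form: [[[tx, ty, tz, twist], ...]]. A call has 1 to 8 rows; each row is the pose to reach, as a shift and turn from the pose measured when the call began, along the tool's axes at that moment; what a row does not reach only later rows make up. A row lasts 1/10 s, in which the tool goes at most 50 mm and 8.59 degrees, less where a joint would pass 70% of its speed; a pose out of reach is approached as far as the arm can. A call with a gripper value outside its range is refused whole. "gripper" is the opening, from 0 (shut) to 1 (fully open), set as the call begins (left out, the last holds). The fingers move at their own pace and stop on an object; "grip_force" is the grip in N (left out, the last holds). Time passes only in rows, so rows that repeat a pose let the fingers close. It gives the time, the measured TCP pose, the force and the opening at its end, in the units of the state.
- sensors.observe(): the state, without advancing time (a new reading comes with each control period).
- read_camera(name): name is "side" or "top" or "wrist"; returns a dict with "frame" (480x640x3 uint8, red, green, blue), "fx", "fy", "cx", "cy" (pixels), "distortion" ([k1, k2, p1, p2, k3] as OpenCV has them; the pictures are not rectified), "extrinsics" (4x4, takes a point from world to camera coordinates). Camera axes: x right, y up, looking along -z (the intrinsics and any distortion apply to the point x, -y, -z); pixel columns grow to the right and rows downward; lengths in m; the calibration is good to about 2 mm. A picture is of the moment at which its call begins. There is no depth.
- hand_in(): hands the job in, once; it reports no verdict.
The state is a dict: "time": time; "qpos": joint angles; "qvel": joint speeds; "joint_efforts": joint torques, N m; "tool_pos": TCP position; "tool_rot": TCP orientation; "contact_force": force on the tool from outside, world axes, zero at the start; "torque": the same for the moment, N m; "opening": finger opening in m.
Only numpy, scipy, OpenCV 4.12 (cv2) and the standard library are available. Lean on these libraries where they do the work, as an engineer would, in place of code of your own. Each camera call takes 0.05 s, during which the arm holds its last target.

## Task

Clamp the sieve stack for shaking: screw the black knob nut down (clockwise from above) until the red lever, when tried, begins to resist firmly about a third of the way down its swing, then press the lever down past its dead centre until it is fully shut and stays so by itself. If it bites early or is very hard to press the knob is too tight, if it bites late or springs back it is too loose: never force it. Let go at the end, and leave the other things on the bench where they lie.

Things in the scene. Friction and masses are not known exactly. Their poses are not given: they have to be found in the camera images.
- shaker: Sieve shaker fixed to the bench, place and yaw vary: white base 230 x 170 x 48 mm; origin at bench level under the sieve stack (111 mm wide), x axis pointing away from the lever, z up. A clamp bar 26 mm wide along x, top about 180 mm high, goes over the stack to a post at x = +85 mm. The stack's height varies by up to 6 mm, so the knob's due turn (1 to 5 rad) must be found by trying the lever.
- knob_grip (a point): Middle of the black round knob nut (42 mm across, 34 mm tall) on top of the bar at shaker x = -100 mm; axis vertical; the point is 14 mm below its top, 32 mm above the bar. Grip from above at any yaw with about 40 N. Clockwise from above tightens: it and the bar go down 2.0 mm per rad. Needs 0.55 N m; stays as left. Pressing the lever also pulls it down, up to 13 mm.
- lever_grip (a point): Middle of the red cross bar at the lever's end: 18 mm thick, 50 mm long along the shaker's y axis, 105 mm from the pivot. Press it from above with shut fingertips, along its arc. Knob set right: push along the arc 1 to 2 N at first, 4 N at 0.62 rad, peak 7 N near 1 rad (2.5 N less per rad of knob looser), then fading.
- lever_pivot (a point): Pivot of the lever, 110 mm above the bench at shaker x = -100 mm, y = 0; the pivot axis is the shaker's y axis.
- lever (a joint): Lever angle, rad: 0 open (points to the shaker's -x, 46 degrees above level); grows as pressed down; 1.85 shut (60 degrees below level). The cam draws the bar down 15 s - 2.2 s^2 mm, s = sin(angle); dead centre 1.57. Let go before that it springs back open (spring about 2 N at the cross bar); after it, a well loaded lever snaps shut. Right bite: 0.5 to 0.7 rad; 1 rad of knob shifts it by 2.6 mm of that draw.
- platform (a joint): How far the sprung table under the sieve stack is pressed down by the clamp, m: 0 when unclamped, about 0.0034 when rightly clamped with the lever shut; 1 rad of knob changes that by about 1 mm, since bar, rod and pad give too (whole clamp about 19 N per mm of cam or knob travel after the bite).
- dish_a: bystander: petri dish 90 mm across, 15 mm high, origin under its centre
- dish_b: bystander: petri dish like dish_a, with dish_c on it
- dish_c: bystander: petri dish lying on dish_b
- marker: bystander: black marker pen, 125 mm long, 12 mm thick
- jar: bystander: glass specimen jar 56 mm across, 75 mm high
- sieve: bystander: spare brass sieve ring 104 mm across, 30 mm high
- brush: bystander: small brush 170 mm long

How it is judged:
On the way:
1. the lever, while still in the upper part of its swing, bites and begins to press the sieve stack down (value of joint platform above 0.0012 m and value of joint lever below 1.2 rad), for 0.04 s.
At the end, for the whole second after the job is handed in: the lever is fully shut (angle above 1.7 rad) and stays so by itself, and the sieve stack is held pressed down by 2.5 to 4.5 mm (value of joint lever above 1.7 rad and value of joint platform between 0.0025 and 0.0045 m); the robot touches nothing.
It fails at once if the lever is forced: more than 24 N on it while it is off its open stop (angle above 0.1 rad) (contact force between anything else and lever above 24 N and value of joint lever above 0.1 rad).
It fails at once if the sieve stack is crushed: pressed down more than 6 mm (value of joint platform above 0.006 m).
It fails at once if a bystander on the bench is shifted by more than 20 mm (distance of any of dish_a, dish_b, dish_c, marker, jar, sieve, brush from where it was at the start of the episode above 0.02 m).
It also fails if it takes over 72 s, if anything falls off the work surface, if the arm or the gripper's body presses on something with over 40 N, if the wrist force passes 120 N, or if a joint passes its speed limit or range.

## Working session

There is one attempt and no reset: what is moved stays moved. The work goes in short steps, Python scripts to look and compute and a tool call to move; the robot and the scene stay as the last step left them, time stands still between calls to the robot, and variables do not carry over. Pictures are saved under pics/ and viewed, and the job is handed in when it is done.

Besides the shell and the picture viewer there is one more tool, called after "Call:" by a JSON object that holds its "name" and its "arguments", one argument or row to a line. send_rows: Moves the arm, as the interface text tells. Its arguments: {"type":"object","properties":{"motion":{"type":"array"},"gripper":{"type":"number"},"grip_force":{"type":"number"}},"required":["motion"]}

```bash
mkdir -p pics; python3 - <<'E'
from cell import sensors, read_camera
import cv2
print(sensors.observe())
for n in ["side","top","wrist"]:
    c=read_camera(n); cv2.imwrite(f"pics/{n}0.png",c["frame"][:,:,::-1])
    print(n,c["fx"],c["fy"],c["cx"],c["cy"],c["distortion"]);print(c["extrinsics"])
E
```

```text
{'time': 0.0, 'qpos': array([ 1.17699965e+00,  3.42723703e-01,  1.52500387e+00, -5.43808339e-05,
        1.27537197e+00, -1.46001724e-01]), 'qvel': array([ 0.00075741,  0.00154198, -0.00062477, -0.00181721, -0.00063859,
       -0.00052001]), 'joint_efforts': array([ 3.94709195e-04, -4.31246066e+01, -2.44222945e+01,  7.18459021e-02,
        5.59537194e-02, -1.19959127e-04]), 'tool_pos': array([0.12860907, 0.50860105, 0.22944903]), 'tool_rot': array([-1.57229475e+00,  1.67779250e-04, -2.47779210e-01]), 'contact_force': array([-0.06677431,  0.49086112,  0.08526182]), 'torque': array([-0.01125919,  0.02344007,  0.02841996]), 'opening': 0.09141792138592329}
side 617.424824599983 617.424824599983 315.49266597223783 243.04938447466313 [-0.16355939  0.          0.          0.          0.        ]
[[ 0.87577678 -0.48256688  0.01200994 -0.48641933]
 [ 0.23438549  0.44685664  0.86335542 -0.21999628]
 [-0.42199345 -0.75329167  0.50445335 -1.35230187]
 [ 0.          0.          0.          1.        ]]
top 597.2172448338554 597.2172448338554 321.72563178934183 233.02264895712844 [-0.20228881  0.          0.          0.          0.        ]
[[ 1.56170502e-03 -9.99997606e-01  1.53281434e-03 -5.47466106e-02]
 [ 9.97766860e-01  1.66057097e-03  6.67722610e-02 -5.48227094e-01]
 [-6.67746464e-02  1.42511278e-03  9.97767065e-01 -1.76121256e+00]
 [ 0.00000000e+00  0.00000000e+00  0.00000000e+00  1.00000000e+00]]
wrist 413.768482633012 413.768482633012 323.28504937129827 241.48032844351903 [-0.04546848  0.          0.          0.          0.        ]
[[ 0.24634664  0.96918122 -0.00104885 -0.52459736]
 [-0.93664212  0.2377975  -0.25720397  0.03076274]
 [-0.24902784  0.06434374  0.96635657 -0.39081405]
 [ 0.          0.          0.          1.        ]]
```

View pics/side0.png

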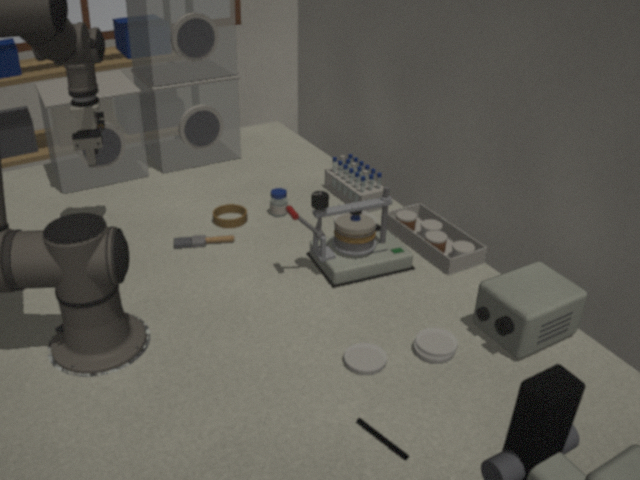

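View pics/top0.png

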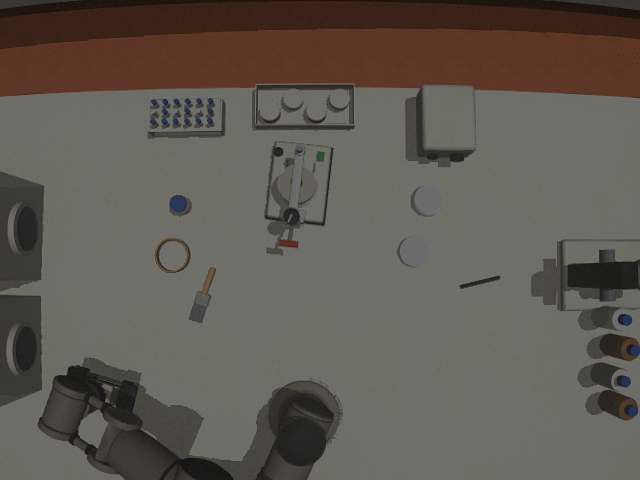

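View pics/wrist0.png

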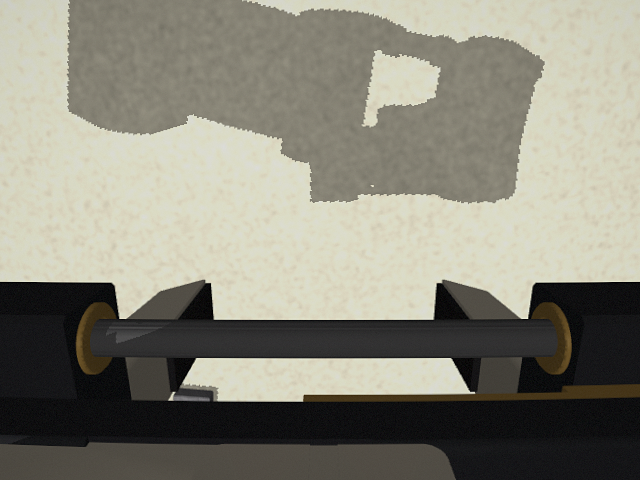

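The side view shows the black knob near (320,200) and the red cross bar near (293,213). The top view shows the knob near (291,216) and the bar near (288,244). Next I'll segment and triangulate both.

```bash
cat > h.py <<'E'
import numpy as np, cv2
from scipy.optimize import least_squares
from cell import sensors, read_camera
def ray(c,uv):
    K=np.array([[c["fx"],0,c["cx"]],[0,c["fy"],c["cy"]],[0,0,1]])
    p=cv2.undistortPoints(np.array([[uv]],float),K,np.array(c["distortion"]))[0,0]
    T=np.array(c["extrinsics"]);R=T[:3,:3];t=T[:3,3]
    d=R.T@np.array([p[0],-p[1],-1]);return -R.T@t,d/np.linalg.norm(d)
def tri(rs):
    A=np.zeros((3,3));b=np.zeros(3)
    for o,d in rs:
        P=np.eye(3)-np.outer(d,d);A+=P;b+=P@o
    x=np.linalg.solve(A,b);return x,[np.linalg.norm((np.eye(3)-np.outer(d,d))@(x-o)) for o,d in rs]
def plane(r,z):
    o,d=r;return o+d*(z-o[2])/d[2]
def proj(c,X):
    T=np.array(c["extrinsics"]);p=T[:3,:3]@np.array(X)+T[:3,3];q=np.array([[p[0],-p[1],-p[2]]])
    K=np.array([[c["fx"],0,c["cx"]],[0,c["fy"],c["cy"]],[0,0,1]])
    return cv2.projectPoints(q,np.zeros(3),np.zeros(3),K,np.array(c["distortion"]))[0][0,0]
def comps(m,roi,mn=15):
    x0,y0,x1,y1=roi;z=np.zeros(m.shape,np.uint8);z[y0:y1,x0:x1]=m[y0:y1,x0:x1]
    n,l,s,ce=cv2.connectedComponentsWithStats(z)
    return [(s[i].tolist(),ce[i].round(2).tolist()) for i in range(1,n) if s[i][4]>=mn],l
def red(f):
    h=cv2.cvtColor(f,cv2.COLOR_RGB2HSV);return (((h[...,0]<8)|(h[...,0]>172))&(h[...,1]>140)&(h[...,2]>60)).astype(np.uint8)
def blk(f,t=45): return (f.max(2)<t).astype(np.uint8)
E
python3 - <<'E'
from h import *
S=read_camera("side");T=read_camera("top")
print(comps(red(S["frame"]),(270,180,340,260))[0],comps(red(T["frame"]),(260,220,320,270))[0])
for t in(40,50,60):print(comps(blk(S["frame"],t),(300,180,340,220))[0],comps(blk(T["frame"],t),(275,200,310,235))[0])
a=S["frame"][170:270,270:420,::-1];b=T["frame"][135:255,240:360,::-1]
cv2.imwrite("pics/a.png",cv2.resize(a,None,fx=5,fy=5,interpolation=2));cv2.imwrite("pics/b.png",cv2.resize(b,None,fx=5,fy=5,interpolation=2))
E
```

```text
[([287, 207, 11, 11, 56], [292.05, 212.05])] [([280, 240, 18, 7, 88], [288.56, 243.17])]
[([312, 193, 16, 16, 180], [319.98, 201.1])] [([284, 208, 16, 17, 103], [291.42, 215.61])]
[([312, 192, 16, 18, 224], [319.88, 201.2])] [([283, 208, 17, 17, 175], [291.19, 215.67]), ([275, 218, 8, 3, 17], [278.53, 219.06])]
[([312, 192, 16, 19, 249], [319.84, 201.33])] [([275, 208, 25, 18, 228], [289.76, 216.32]), ([300, 221, 10, 3, 19], [305.53, 222.16])]
```

View pics/a.png

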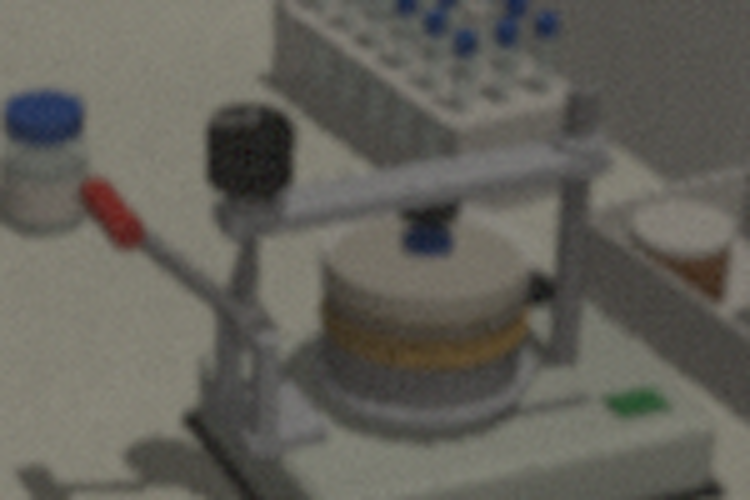

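View pics/b.png

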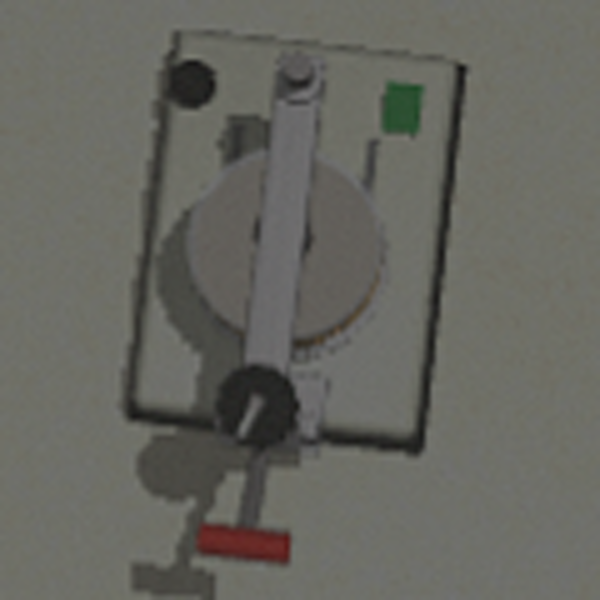

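```bash
python3 - <<'E'
from h import *
S=read_camera("side");T=read_camera("top")
k,e=tri([ray(S,(319.9,200.8)),ray(T,(291.3,215.9))]);print("knob",k,e)
l,e=tri([ray(S,(292.05,212.05)),ray(T,(288.56,243.17))]);print("lever",l,e)
# post: top at crop a (585,155)->px (387,201) ; top px (299.6,150)
p,e=tri([ray(S,(387.3,201)),ray(T,(299.6,150))]);print("post",p,e)
for z in(.205,.21,.215,.22,.225): print(z,plane(ray(T,(291.3,215.9)),z),plane(ray(S,(319.9,200.8)),z))
d=p-k;print("yaw k->p",np.arctan2(d[1],d[0]), np.hypot(d[0],d[1]))
d=k-l;print("yaw l->k",np.arctan2(d[1],d[0]), np.hypot(d[0],d[1]))
# red bar ends in top
pts=np.argwhere(comps(red(T["frame"]),(260,220,320,270))[1]>0)[:,::-1].astype(np.float32)
W=np.array([plane(ray(T,q),l[2])[:2] for q in pts]);W-=W.mean(0);u,s,v=np.linalg.svd(W);print("bar dir",v[0],np.arctan2(v[0][1],v[0][0]))
# base corners top view
for q in[(180,32),(462,65),(422,450),(130,415)]: print(plane(ray(T,(240+q[0]/5,135+q[1]/5)),.048))
W=sensors.observe();c=read_camera("wrist");E=np.array(c["extrinsics"]);print("wristcam pos",-E[:3,:3].T@E[:3,3],"look",-E[2,:3])
from scipy.spatial.transform import Rotation as R
print(R.from_euler('xyz',W["tool_rot"]).as_matrix())
E
```

```text
knob [0.58124181 0.02820863 0.20274804] [np.float64(0.000608020998416016), np.float64(0.0006080209984158443)]
lever [0.5087456  0.03621357 0.18532063] [np.float64(0.0008976812367281322), np.float64(0.0008976812367282129)]
post [0.76899293 0.00744362 0.16848074] [np.float64(0.0008598422441448852), np.float64(0.0008598422441448677)]
0.205 [0.58156612 0.02781423 0.205     ] [0.57842124 0.0244802  0.205     ]
0.21 [0.58108756 0.0275652  0.21      ] [0.57343182 0.01571595 0.21      ]
0.215 [0.58060901 0.02731617 0.215     ] [0.56844241 0.00695169 0.215     ]
0.22 [0.58013045 0.02706714 0.22      ] [ 0.563453   -0.00181256  0.22      ]
0.225 [0.5796519  0.02681811 0.225     ] [ 0.55846359 -0.01057681  0.225     ]
yaw k->p -0.11015097363407393 0.18889591892580238
yaw l->k -0.10997317604664708 0.0729368281625893
bar dir [-0.12411349 -0.99226803] -1.6952306866721811
[0.81958583 0.08278742 0.048     ]
[ 0.79954399 -0.08513723  0.048     ]
[ 0.56992613 -0.06162659  0.048     ]
[0.59032642 0.11009117 0.048     ]
wristcam pos [0.06076719 0.52637007 0.3854734 ] look [ 0.24942606 -0.0633784  -0.96631766]
[[ 9.69456412e-01 -1.28624536e-04  2.45263632e-01]
 [-2.45263657e-01 -2.47596322e-04  9.69456382e-01]
 [-6.39695039e-05 -9.99999961e-01 -2.71580766e-04]]
```

```bash
cat >> h.py <<'E'
from scipy.spatial.transform import Rotation as Rt
def shift(target,yaw=None):
    s=sensors.observe();M=Rt.from_euler('xyz',s["tool_rot"]).as_matrix()
    d=M.T@(np.array(target)-s["tool_pos"]);y=np.arctan2(M[1,0],M[0,0])
    print("t",round(s["time"],2),"pos",s["tool_pos"].round(4),"yaw",round(y,3),"q6",s["qpos"][5].round(3),"F",s["contact_force"].round(2),"open",round(s["opening"],4))
    print("shift",d.round(4),"twist deg",None if yaw is None else round(-np.degrees(yaw-y),2));return d
E
python3 -c "
from h import *
shift((.5812,.028,.27),-.115)"
```

```text
t 0.4 pos [0.1287 0.509  0.2301] yaw -0.248 q6 -0.146 F [ 0.65 -0.1  -1.03] open 0.0917
shift [ 0.5566 -0.0399 -0.3553] twist deg -7.61
```

Call:
{"name": "send_rows", "arguments": {
  "motion": [
    [[0.2,-0.045,-0.13,-4],[0.2,-0.045,-0.13,-7.6],[0.2,-0.045,-0.13,-7.6],[0.2,-0.045,-0.13,-7.6],[0.2,-0.045,-0.13,-7.6],[0.38,-0.045,-0.243,-7.6],[0.38,-0.045,-0.243,-7.6],[0.38,-0.045,-0.243,-7.6]]
  ],
  "gripper": 0.68,
  "grip_force": 40
}}

```text
time: 1.2
tool_pos: [0.3954, 0.2237, 0.2754]
tool_rot: [-1.57, -0.001, -0.115]
contact_force: [0.5, 1.0, -0.4]
opening: 0.0625
```

```bash
python3 -c "
from h import *
shift((.5812,.028,.275),-.115)"
```

```text
t 1.2 pos [0.3954 0.2237 0.2754] yaw -0.115 q6 -1.11 F [ 0.49  0.96 -0.43] open 0.0625
shift [ 0.207   0.0005 -0.1731] twist deg -0.0
```

Call:
{"name": "send_rows", "arguments": {
  "motion": [
    [[0.207,0,-0.173,0],[0.207,0,-0.173,0],[0.207,0,-0.173,0],[0.207,0,-0.173,0],[0.207,0,-0.173,0],[0.207,0,-0.173,0],[0.207,0,-0.173,0]]
  ]
}}

```text
time: 1.9
tool_pos: [0.5827, 0.0253, 0.2744]
tool_rot: [-1.571, -0.0, -0.119]
contact_force: [0.2, 1.3, 1.2]
opening: 0.0624
```

```bash
python3 - <<'E'
from h import *
shift((.5812,.028,.212),-.115)
for n in("wrist","top"):
    c=read_camera(n); f=c["frame"]
    if n=="wrist":
        print([proj(c,(.5812,.028,z)).round(1) for z in(.186,.206,.22)], proj(c,(.5087,.0362,.1853)))
    cv2.imwrite(f"pics/{n}1.png",f[:,:,::-1])
E
```

```text
t 1.9 pos [0.5827 0.0253 0.2744] yaw -0.119 q6 -1.54 F [0.18 1.26 1.16] open 0.0624
shift [-0.0018  0.0624  0.0025] twist deg -0.21
[array([326.8, 246.7]), array([327.1, 256.3]), array([327.3, 264. ])] [326.09113866 123.22518194]
```

View pics/wrist1.png

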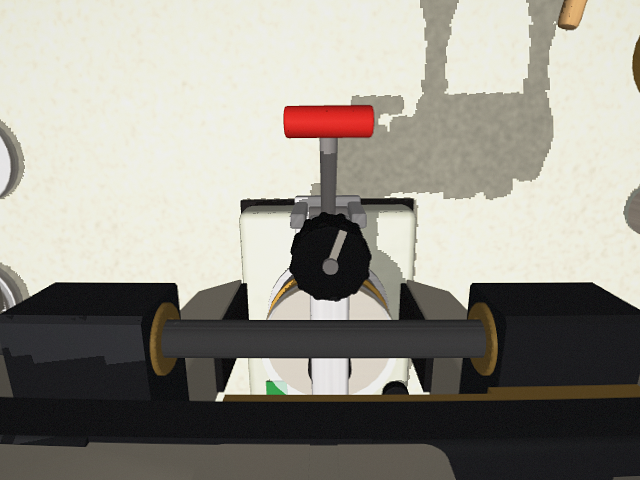

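The wrist view puts the knob's top centre at about (330,265), where I predicted (327,264), and the red bar at (329,121). That puts the knob about 1 mm further along +y. I'll descend and grip.

Call:
{"name": "send_rows", "arguments": {
  "motion": [
    [[-0.0015,0.02,0.004,0],[-0.0015,0.045,0.004,0],[-0.0015,0.0625,0.004,0],[-0.0015,0.0625,0.004,0]]
  ]
}}

```text
time: 2.4
tool_pos: [0.5777, 0.0338, 0.2105]
tool_rot: [-1.57, 0.006, -0.114]
contact_force: [0.1, 0.5, 0.2]
opening: 0.0621
```

Call:
{"name": "send_rows", "arguments": {
  "motion": [
    [[0,0,0,0],[0,0,0,0],[0,0,0,0],[0,0,0,0],[0,0,0,0]]
  ],
  "gripper": 0.0,
  "grip_force": 40
}}

```text
time: 2.9
tool_pos: [0.5773, 0.0302, 0.2117]
tool_rot: [-1.576, 0.005, -0.115]
contact_force: [-4.2, -13.8, 0.5]
opening: 0.0409
```

```bash
python3 - <<'E'
from h import *
shift((.5812,.0293,.212),-.115); print(sensors.observe()["torque"])
E
```

```text
t 2.9 pos [0.5773 0.0302 0.2117] yaw -0.115 q6 -1.531 F [ -4.19 -13.8    0.53] open 0.0409
shift [ 0.004  -0.0003 -0.0004] twist deg -0.02
[-2.21726381  0.66376602  0.00746115]
```

Call:
{"name": "send_rows", "arguments": {
  "motion": [
    [[0,0,0,0],[0,0,0,0],[0.004,0,0,0],[0.004,0,0,0],[0.004,0,0,0]]
  ],
  "gripper": 0.6
}}

```text
time: 3.4
tool_pos: [0.5815, 0.0301, 0.2117]
tool_rot: [-1.576, 0.005, -0.115]
contact_force: [0.6, -0.8, 0.6]
opening: 0.0552
```

```bash
python3 - <<'E'
from h import *
shift((.5812,.0298,.212),-.115); print(sensors.observe()["torque"])
E
```

```text
t 3.4 pos [0.5815 0.0301 0.2117] yaw -0.115 q6 -1.532 F [ 0.65 -0.84  0.57] open 0.0552
shift [-0.0002 -0.0003 -0.0003] twist deg 0.01
[-0.0043652 -0.0031728  0.0101565]
```

Call:
{"name": "send_rows", "arguments": {
  "motion": [
    [[0,0,0,0],[0,0,0,0],[0,0,0,0],[0,0,0,0]]
  ],
  "gripper": 0.0,
  "grip_force": 40
}}

```text
time: 3.8
tool_pos: [0.5813, 0.0293, 0.2118]
tool_rot: [-1.577, 0.005, -0.115]
contact_force: [-1.2, -3.9, 1.2]
opening: 0.0407
```

Call:
{"name": "send_rows", "arguments": {
  "motion": [
    [[0,0.0002,0,7.5],[0,0.0005,0,15],[0,0.0008,0,22.5],[0,0.001,0,30],[0,0.0013,0,37.5],[0,0.0016,0,45],[0,0.0018,0,52],[0,0.002,0,57]]
  ]
}}

```text
time: 4.6
tool_pos: [0.5815, 0.0293, 0.2098]
tool_rot: [-1.578, -0.003, -1.114]
contact_force: [-0.8, -2.7, 0.1]
opening: 0.0407
```

```bash
python3 - <<'E'
from h import *
shift((.5812,.0298,.210),-1.11); print(sensors.observe()["torque"])
E
```

```text
t 4.6 pos [0.5815 0.0293 0.2098] yaw -1.114 q6 -0.533 F [-0.79 -2.72  0.07] open 0.0407
shift [-0.0006 -0.0002 -0.0001] twist deg -0.2
[-0.37163394 -0.11711608  0.49987162]
```

Call:
{"name": "send_rows", "arguments": {
  "motion": [
    [[0,0,0,0],[0,0,0,0],[0,-0.025,0,0],[0,-0.05,0,0],[0,-0.05,0,-8],[0,-0.05,0,-16],[-0.02,-0.05,-0.03,-24],[-0.041,-0.05,-0.064,-32]]
  ],
  "gripper": 0.6
}}

```text
time: 5.4
tool_pos: [0.5058, 0.0384, 0.2593]
tool_rot: [-1.578, 0.002, -0.547]
contact_force: [-0.0, 0.3, 0.3]
opening: 0.0554
```

```bash
python3 - <<'E'
from h import *
shift((.506,.038,.235),-.115); print(sensors.observe()["torque"])
E
```

```text
t 5.4 pos [0.5058 0.0384 0.2593] yaw -0.547 q6 -1.094 F [-0.01  0.33  0.33] open 0.0554
shift [ 0.0005  0.0243 -0.0001] twist deg -24.77
[ 0.01690094 -0.02623322  0.01243589]
```

Call:
{"name": "send_rows", "arguments": {
  "motion": [
    [[0,0.005,0,-8],[0,0.01,0,-16],[0,0.02,0,-24.5],[0,0.024,0,-24.7],[0,0.024,0,-24.7],[0,0.024,0,-24.7]]
  ],
  "gripper": 0.0,
  "grip_force": 30
}}

```text
time: 6.0
tool_pos: [0.5058, 0.0384, 0.2356]
tool_rot: [-1.577, 0.005, -0.119]
contact_force: [0.7, -0.0, -1.1]
opening: 0.0115
```

```bash
python3 - <<'E'
from h import *
shift((.506,.038,.22),-.115)
pk=np.array([.5815,.0293]);u=np.array([np.cos(.115),-np.sin(.115)])
for a in np.arange(0,1.9,.1):
    th=np.radians(46)-a; x=.105*np.cos(th);z=.110+.105*np.sin(th)
    # shift from present: tool x = -(x+.004) , tip on bar top
    p=sensors.observe()["tool_pos"]; cur=(p[:2]-pk)@u
    print(round(a,1),"tx",round(-(x+.004)-cur,4),"ty",round(p[2]-(z+.009+.025),4),"TCPz",round(z+.034,4))
S=read_camera("side");cv2.imwrite("pics/s2.png",cv2.resize(S["frame"][120:280,230:430,::-1],None,fx=4,fy=3.75,interpolation=2))
E
```

```text
t 6.0 pos [0.5058 0.0384 0.2356] yaw -0.119 q6 -1.522 F [ 0.67 -0.01 -1.06] open 0.0115
shift [ 0.0003  0.0156 -0.0003] twist deg -0.21
0.0 tx -0.0007 ty 0.016 TCPz 0.2195
0.1 tx -0.0079 ty 0.0237 TCPz 0.2119
0.2 tx -0.0143 ty 0.032 TCPz 0.2035
0.3 tx -0.0198 ty 0.041 TCPz 0.1946
0.4 tx -0.0244 ty 0.0504 TCPz 0.1852
0.5 tx -0.028 ty 0.0603 TCPz 0.1753
0.6 tx -0.0306 ty 0.0704 TCPz 0.1652
0.7 tx -0.0322 ty 0.0808 TCPz 0.1548
0.8 tx -0.0328 ty 0.0913 TCPz 0.1443
0.9 tx -0.0323 ty 0.1018 TCPz 0.1338
1.0 tx -0.0307 ty 0.1121 TCPz 0.1234
1.1 tx -0.0282 ty 0.1223 TCPz 0.1133
1.2 tx -0.0246 ty 0.1322 TCPz 0.1034
1.3 tx -0.02 ty 0.1416 TCPz 0.0939
1.4 tx -0.0146 ty 0.1506 TCPz 0.085
1.5 tx -0.0083 ty 0.159 TCPz 0.0766
1.6 tx -0.0011 ty 0.1667 TCPz 0.0689
1.7 tx 0.0067 ty 0.1736 TCPz 0.0619
1.8 tx 0.0153 ty 0.1798 TCPz 0.0558
```

View pics/s2.png

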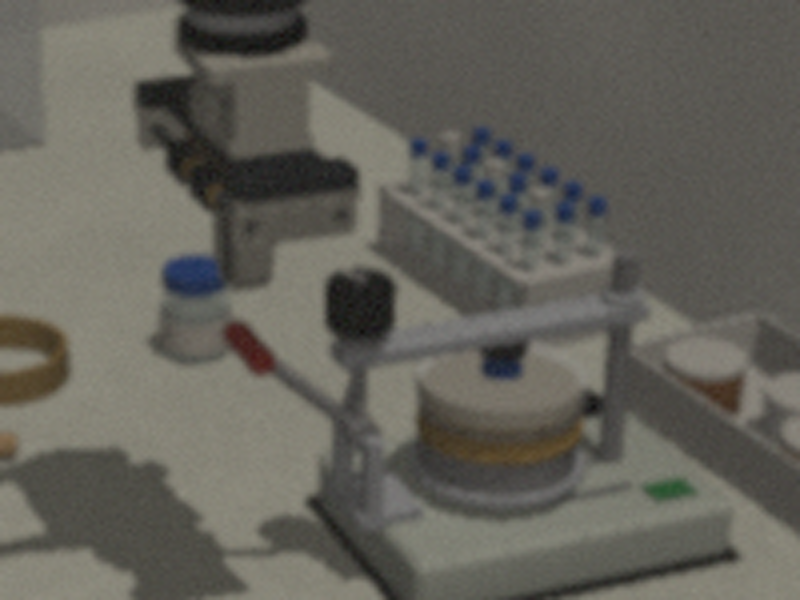

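The tips hang above the red bar (about (248,347) in the crop) and the bench around is clear. I'll try the lever along its arc.

Call:
{"name": "send_rows", "arguments": {
  "motion": [
    [[0,0.012,0,0],[-0.003,0.018,0,0],[-0.008,0.024,0,0],[-0.014,0.032,0,0],[-0.02,0.041,0,0],[-0.024,0.05,0,0],[-0.028,0.06,0,0],[-0.028,0.06,0,0]]
  ]
}}

```text
time: 6.85
tool_pos: [0.4764, 0.0415, 0.1743]
tool_rot: [-1.577, 0.008, -0.118]
contact_force: [0.7, -0.8, 1.2]
opening: 0.0006
```

Call:
{"name": "send_rows", "arguments": {
  "motion": [
    [[-0.001,0.005,0,0],[-0.0025,0.01,0,0],[-0.0025,0.01,0,0]]
  ]
}}

```text
time: 7.15
tool_pos: [0.4733, 0.0418, 0.1637]
tool_rot: [-1.577, 0.009, -0.118]
contact_force: [-0.7, 0.5, -0.1]
opening: 0.0002
```

Call:
{"name": "send_rows", "arguments": {
  "motion": [
    [[-0.001,0.005,0,0],[-0.0015,0.0105,0,0],[-0.0015,0.0105,0,0]]
  ]
}}

```text
time: 7.45
tool_pos: [0.4712, 0.0419, 0.1524]
tool_rot: [-1.577, 0.01, -0.118]
contact_force: [0.8, 0.2, -0.3]
opening: 0.0
```

Call:
{"name": "send_rows", "arguments": {
  "motion": [
    [[-0.0005,0.005,0,0],[-0.0005,0.0105,0,0],[-0.0005,0.0105,0,0]]
  ]
}}

```text
time: 7.75
tool_pos: [0.4701, 0.042, 0.141]
tool_rot: [-1.577, 0.012, -0.118]
contact_force: [-0.4, 0.2, 0.8]
opening: 0.0005
```

```bash
python3 - <<'E'
from h import *
shift((.506,.038,.22),-.115)
S=read_camera("side");cv2.imwrite("pics/s3.png",cv2.resize(S["frame"][120:280,230:430,::-1],None,fx=4,fy=3.75,interpolation=2))
E
```

```text
t 7.75 pos [0.4701 0.042  0.141 ] yaw -0.118 q6 -1.519 F [-0.38  0.16  0.81] open 0.0005
shift [ 0.0352 -0.0794 -0.0002] twist deg -0.18
```

View pics/s3.png

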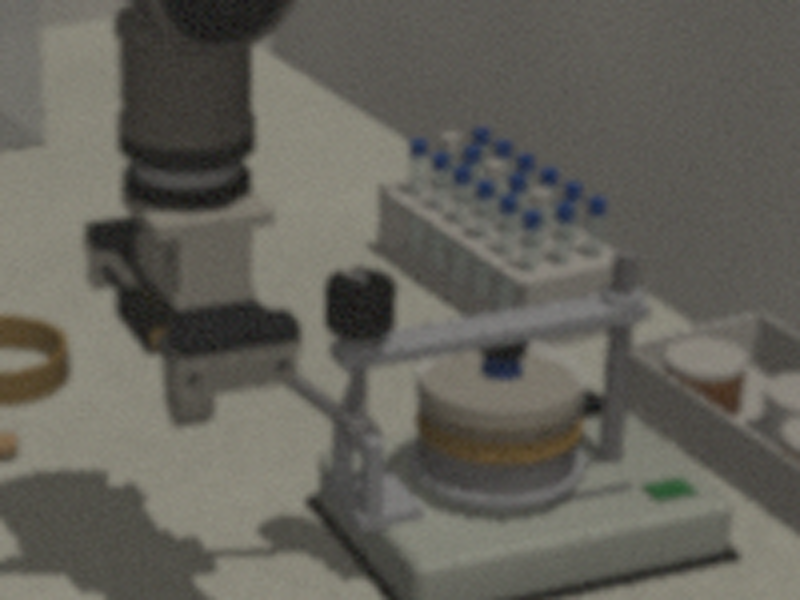

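```bash
python3 - <<'E'
from h import *
for n in("wrist","top"):
    c=read_camera(n); f=c["frame"]
    if n=="top": f=cv2.resize(f[135:275,220:380],None,fx=5,fy=4.28,interpolation=2)
    cv2.imwrite(f"pics/{n}3.png",f[:,:,::-1])
E
```

```text
(no output)
```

View pics/wrist3.png

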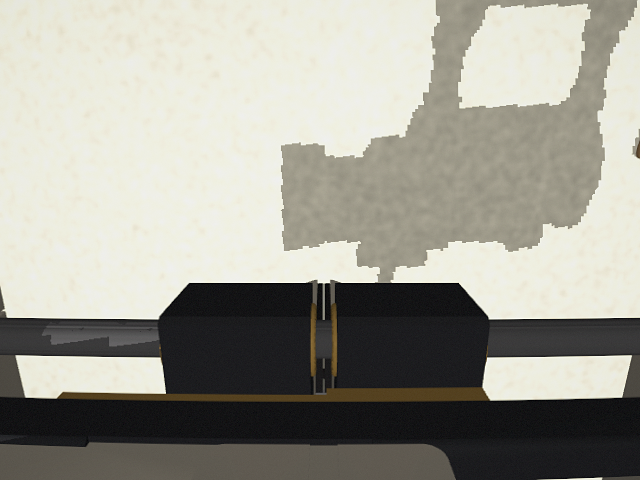

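View pics/top3.png

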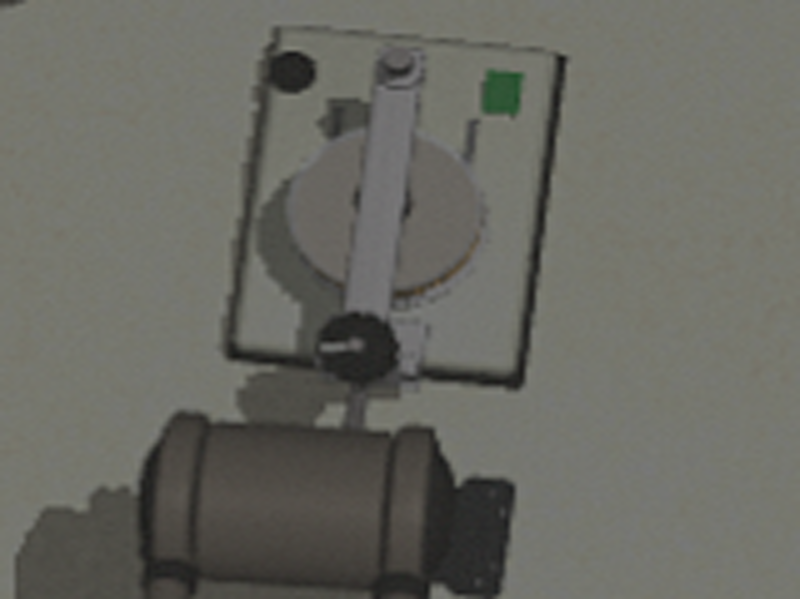

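Here the fingers slipped past the bar on the outside: there is no force and the lever is still open. The knob mark has turned about 57°. I'll go back above the bar and press with the tips set further in.

Call:
{"name": "send_rows", "arguments": {
  "motion": [
    [[-0.003,-0.04,0,0],[-0.003,-0.08,0,0],[-0.003,-0.1,0,0],[0.02,-0.1,0,0],[0.042,-0.097,0,0],[0.042,-0.095,0,0],[0.042,-0.095,0,0]]
  ]
}}

```text
time: 8.6
tool_pos: [0.5129, 0.0374, 0.2359]
tool_rot: [-1.577, 0.012, -0.118]
contact_force: [-0.3, 0.5, 0.1]
opening: 0.0005
```

```bash
cat > arc.py <<'E'
from h import *
pk=np.array([.5815,.0293]);u=np.array([np.cos(.115),-np.sin(.115)]);w=np.array([np.sin(.115),np.cos(.115)])
def off(a): return np.interp(a,[0,.8,1.5,1.8],[-.005,-.001,.004,.006])
def table(a0,a1,da,o=None):
    s=sensors.observe();p=s["tool_pos"];cur=(p[:2]-pk)@u;cy=(p[:2]-pk)@w
    print("t",round(s["time"],2),"x,y rel",cur.round(4),cy.round(4),"z",p[2].round(4),"F",s["contact_force"].round(2),"torque",s["torque"].round(2),"rot",s["tool_rot"].round(3))
    for a in np.arange(a0,a1+1e-6,da):
        th=np.radians(46)-a; x=.105*np.cos(th);z=.110+.105*np.sin(th);oo=off(a) if o is None else o
        print(round(a,2),"tx",round(-(x+oo)-cur,4),"ty",round(p[2]-(z+.034),4))
def est():
    p=sensors.observe()["tool_pos"];return np.radians(46)-np.arcsin((p[2]-.034-.110)/.105)
E
python3 - <<'E'
from arc import *
table(0,.6,.1)
c=read_camera("wrist");cv2.imwrite("pics/w4.png",c["frame"][:,:,::-1])
p=sensors.observe()["tool_pos"]
print([proj(c,(p[0]+d*u[0],p[1]+d*u[1],p[2]-.025)).round(1) for d in(-.0095,0,.0095)])
E
```

```text
t 8.6 x,y rel -0.0691 0.0002 z 0.2359 F [-0.32  0.48  0.12] torque [ 0.02  0.02 -0.04] rot [-1.577  0.012 -0.118]
0.0 tx 0.0012 ty 0.0164
0.1 tx -0.0065 ty 0.024
0.2 tx -0.0134 ty 0.0324
0.3 tx -0.0194 ty 0.0413
0.4 tx -0.0245 ty 0.0507
0.5 tx -0.0286 ty 0.0606
0.6 tx -0.0318 ty 0.0707
[array([322.9, 268. ]), array([323. , 287.5]), array([323.1, 306.5])]
```

View pics/w4.png

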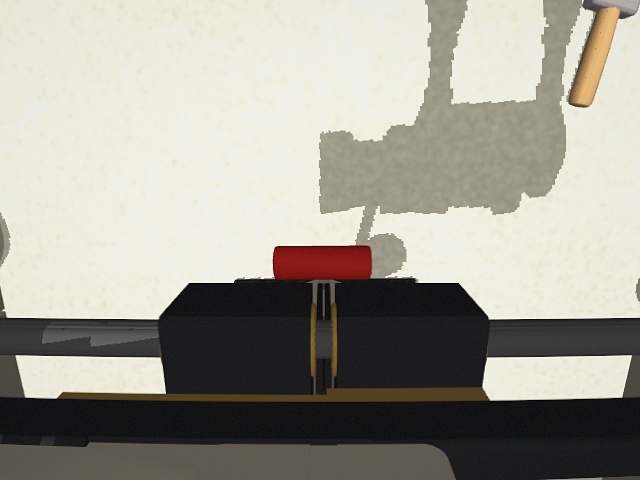

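The bar's outer half shows at v 246–280 and the finger's outer edge at v≈281, so the tips are narrower than I assumed. I'll centre the tool on the bar this time and go slower.

Call:
{"name": "send_rows", "arguments": {
  "motion": [
    [[-0.004,0.008,0,0],[-0.004,0.0135,0,0],[-0.004,0.0155,0,0],[-0.0055,0.0175,0,0],[-0.008,0.02,0,0],[-0.0115,0.024,0,0],[-0.0115,0.024,0,0]]
  ]
}}

```text
time: 9.35
tool_pos: [0.5002, 0.0389, 0.2117]
tool_rot: [-1.577, 0.013, -0.118]
contact_force: [-0.2, -1.2, -0.0]
opening: 0.0004
```

```bash
python3 - <<'E'
from arc import *
print(est());table(0,.6,.1,0)
c=read_camera("wrist");cv2.imwrite("pics/w5.png",c["frame"][:,:,::-1])
E
```

```text
0.10153960419720598
t 9.35 x,y rel -0.0819 0.0002 z 0.2117 F [-0.24 -1.24 -0.04] torque [ 0.01 -0.    0.  ] rot [-1.577  0.013 -0.118]
0.0 tx 0.009 ty -0.0078
0.1 tx 0.0018 ty -0.0001
0.2 tx -0.0046 ty 0.0082
0.3 tx -0.0101 ty 0.0171
0.4 tx -0.0147 ty 0.0266
0.5 tx -0.0183 ty 0.0364
0.6 tx -0.021 ty 0.0466
```

View pics/w5.png

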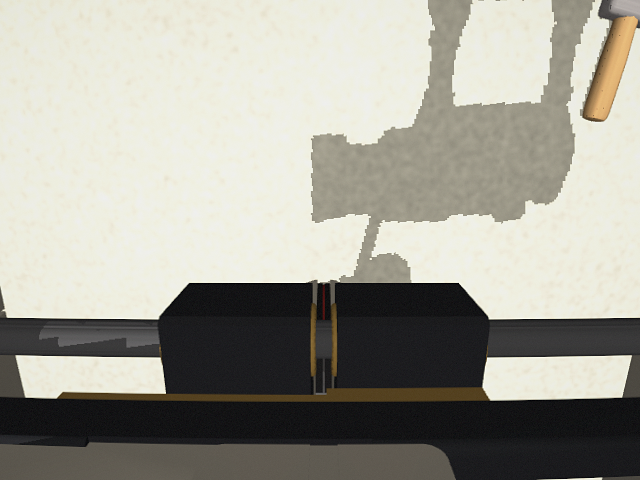

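```bash
python3 - <<'E'
from arc import *
S=read_camera("side");cv2.imwrite("pics/s5.png",cv2.resize(S["frame"][160:250,270:350,::-1],None,fx=7,fy=6.6,interpolation=2))
print(comps(red(S["frame"]),(270,180,340,260),4)[0])
p=sensors.observe()["tool_pos"]
print([proj(S,(p[0]+d*u[0],p[1]+d*u[1],p[2]-.025)).round(1) for d in(-.0095,0,.0095)])
for a in(0,.05,.1):
  th=np.radians(46)-a; x=.105*np.cos(th);z=.110+.105*np.sin(th);q=pk-u*x
  print(a,proj(S,(q[0],q[1],z)))
E
```

```text
[([288, 208, 9, 10, 26], [292.69, 213.46])]
[array([285.4, 212.2]), array([289. , 211.6]), array([292.7, 210.9])]
0 [292.2556945  211.69189153]
0.05 [290.84729932 213.30583388]
0.1 [289.51465802 214.97062837]
```

View pics/s5.png

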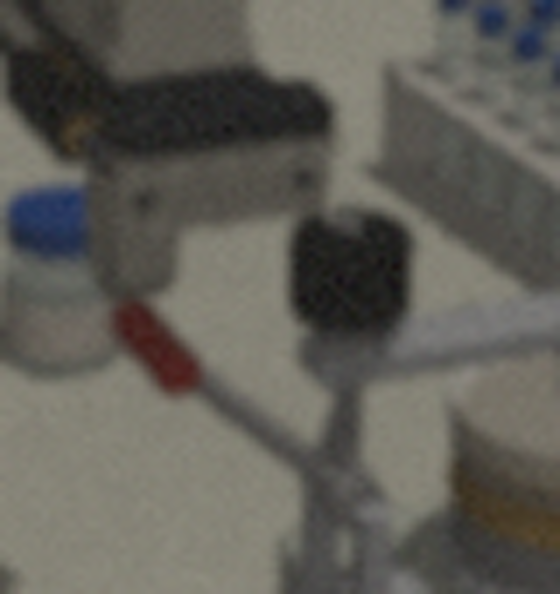

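```bash
python3 - <<'E'
from arc import *
S=read_camera("side")
for p in((.4701,.042,.141),(.5058,.0384,.2356)):
  for dz in(.025,.015,.005,0):
    print(p,dz,[((proj(S,np.array([p[0],p[1],p[2]-dz])+np.r_[u*dx+w*dy,0])-[230,120])*[4,3.75]).round(0) for dx in(-.0095,.0095) for dy in(-.019,.0,.019)])
i=cv2.imread("pics/s3.png");cv2.imwrite("pics/z.png",cv2.resize(i[180:450,60:360],None,fx=2.5,fy=2.2,interpolation=2))
E
```

```text
(0.4701, 0.042, 0.141) 0.025 [array([186., 464.]), array([176., 450.]), array([166., 437.]), array([215., 459.]), array([205., 445.]), array([195., 432.])]
(0.4701, 0.042, 0.141) 0.015 [array([186., 451.]), array([175., 437.]), array([166., 424.]), array([215., 445.]), array([205., 432.]), array([194., 419.])]
(0.4701, 0.042, 0.141) 0.005 [array([185., 437.]), array([175., 424.]), array([165., 411.]), array([215., 432.]), array([204., 419.]), array([194., 405.])]
(0.4701, 0.042, 0.141) 0 [array([185., 430.]), array([175., 417.]), array([165., 404.]), array([215., 425.]), array([204., 412.]), array([194., 399.])]
(0.5058, 0.0384, 0.2356) 0.025 [array([240., 325.]), array([229., 312.]), array([218., 300.]), array([269., 320.]), array([258., 307.]), array([247., 295.])]
(0.5058, 0.0384, 0.2356) 0.015 [array([239., 311.]), array([228., 298.]), array([218., 286.]), array([269., 306.]), array([258., 294.]), array([247., 282.])]
(0.5058, 0.0384, 0.2356) 0.005 [array([239., 296.]), array([228., 284.]), array([218., 272.]), array([269., 292.]), array([258., 280.]), array([247., 268.])]
(0.5058, 0.0384, 0.2356) 0 [array([239., 289.]), array([228., 277.]), array([217., 265.]), array([269., 285.]), array([258., 272.]), array([247., 261.])]
```

View pics/z.png

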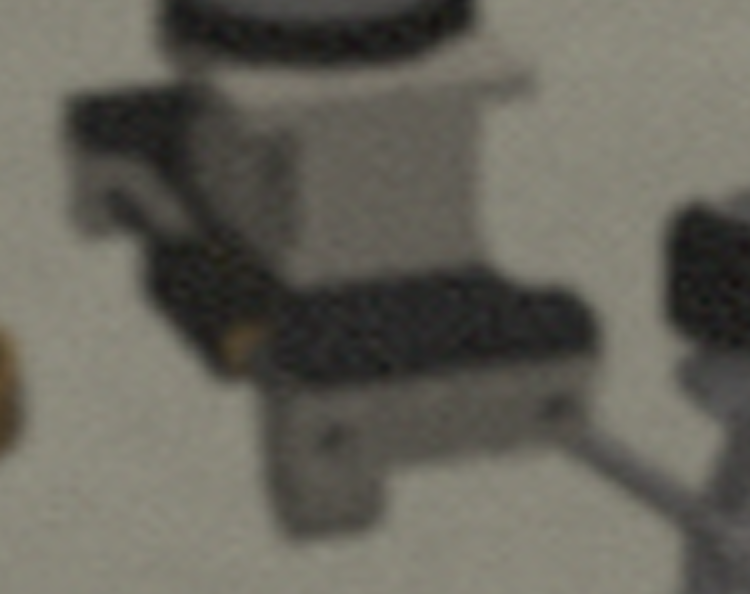

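The side view shows the finger's lower end about 21 mm higher than TCP+25 mm would put it, at (176–212, 425) in the crop against a predicted y of about 450. That also explains the lack of contact. I'll measure the real tip length.

```bash
python3 - <<'E'
from arc import *
c=read_camera("wrist");S=read_camera("side");T=read_camera("top")
s=sensors.observe();M=Rt.from_euler('xyz',s["tool_rot"]).as_matrix();p=s["tool_pos"]
for y in(-.02,-.01,0,.003,.006,.015,.025):
    print(y,[proj(c,p+M@[dx,y,0]).round(1) for dx in(-.0095,.0095)],[proj(S,p+M@[dx,y,-.006]).round(1) for dx in(-.0095,.0095)])
g=cv2.cvtColor(c["frame"][270:330,300:345],cv2.COLOR_RGB2BGR);cv2.imwrite("pics/wz.png",cv2.resize(g,None,fx=12,fy=9,interpolation=0))
print(s["qpos"])
E
```

```text
-0.02 [array([322.3, 308.5]), array([322.4, 356.2])] [array([286.1, 196.4]), array([293.6, 195.2])]
-0.01 [array([322.3, 297.6]), array([322.4, 342.8])] [array([286.2, 200.2]), array([293.6, 199. ])]
0 [array([322.4, 287.9]), array([322.5, 330.9])] [array([286.2, 203.9]), array([293.6, 202.8])]
0.003 [array([322.4, 285.2]), array([322.5, 327.6])] [array([286.2, 205.1]), array([293.6, 203.9])]
0.006 [array([322.4, 282.6]), array([322.5, 324.4])] [array([286.2, 206.2]), array([293.6, 205. ])]
0.015 [array([322.4, 275.3]), array([322.5, 315.4])] [array([286.2, 209.5]), array([293.6, 208.3])]
0.025 [array([322.5, 268. ]), array([322.5, 306.3])] [array([286.2, 213.2]), array([293.6, 212. ])]
[-0.07193221  0.32375059  1.6026982  -0.00586567  1.22684867 -1.52254727]
```

View pics/wz.png

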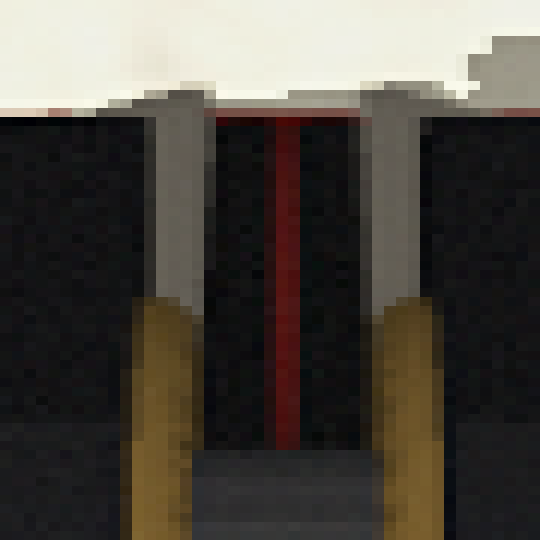

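```bash
python3 - <<'E'
from arc import *
S=read_camera("side")
s=sensors.observe();M=Rt.from_euler('xyz',s["tool_rot"]).as_matrix();p=s["tool_pos"]
x0,y0,k=250,110,6
im=cv2.resize(S["frame"][y0:y0+100,x0:x0+130,::-1],None,fx=k,fy=k,interpolation=2)
P=lambda q:tuple(((proj(S,p+M@np.array(q))-[x0,y0])*k).astype(int).tolist())
for a,b,col in(((-.06,-.03,0),(.06,-.03,0),(0,0,255)),((0,-.03,-.095),(0,-.03,.095),(0,255,0)),((0,-.15,0),(0,.025,0),(255,0,0))):
    cv2.line(im,P(a),P(b),col,1)
for q in((.06,-.03,0),(0,-.03,.095),(0,.025,0)): cv2.circle(im,P(q),4,(0,255,255),-1)
cv2.imwrite("pics/ax.png",im)
E
```

```text
(no output)
```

View pics/ax.png

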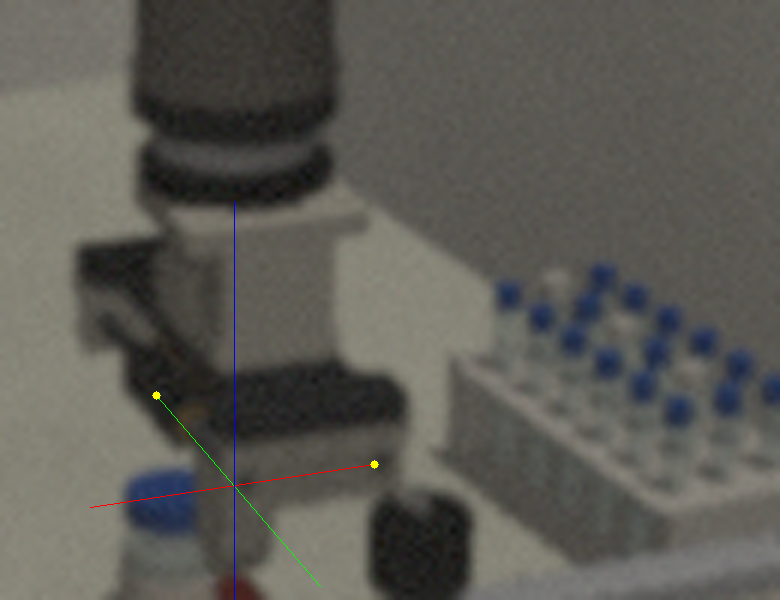

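The overlay shows that the gripper body sticks out about 62 mm on the tool's +x side and only about 13 mm on −x. The tips end about 6–7 mm ahead of the TCP. I'll raise the tool and turn it half round so the body points away from the knob.

Call:
{"name": "send_rows", "arguments": {
  "motion": [
    [[0.004,-0.015,0,4],[0.009,-0.025,0,12],[0.009,-0.025,0,20],[0.009,-0.025,0,28.5],[0.009,-0.025,0,37],[0.009,-0.025,0,45],[0.009,-0.025,0,53],[0.009,-0.025,0,61]]
  ]
}}

```text
time: 10.5
tool_pos: [0.5104, 0.0378, 0.2373]
tool_rot: [-1.584, 0.0, -1.189]
contact_force: [0.2, 0.5, 0.8]
opening: 0.0002
```

Call:
{"name": "send_rows", "arguments": {
  "motion": [
    [[0,0,0,8.5],[0,0,0,17],[0,0,0,25.5],[0,0,0,34],[0,0,0,42.5],[0,0,0,51],[0,0,0,59.5],[0,0,0,68]]
  ]
}}

```text
time: 11.3
tool_pos: [0.5105, 0.0378, 0.2373]
tool_rot: [-1.576, -0.012, -2.382]
contact_force: [0.3, 0.3, -0.4]
opening: 0.0007
```

Call:
{"name": "send_rows", "arguments": {
  "motion": [
    [[0,0,0,8.5],[0,0,0,17],[0,0,0,25.5],[0,0,0,34],[0,0,0,42.5],[0,0,0,51],[0,0,0,51]]
  ]
}}

```text
time: 12.0
tool_pos: [0.5105, 0.0378, 0.2374]
tool_rot: [-1.565, -0.011, 3.01]
contact_force: [0.0, 0.0, -0.5]
opening: 0.0007
```

```bash
cat >> arc.py <<'E'
def tab(a0,a1,da,o=0,tip=.0065):  # flipped tool: tool x = -shaker x
    s=sensors.observe();p=s["tool_pos"];cur=(p[:2]-pk)@u;cy=(p[:2]-pk)@w
    M=Rt.from_euler('xyz',s["tool_rot"]).as_matrix()
    print("t",round(s["time"],2),"x,y rel",cur.round(4),cy.round(4),"z",p[2].round(4),"F",s["contact_force"].round(2),"tq",s["torque"].round(2),"yaw",np.arctan2(M[1,0],M[0,0]).round(3),"tooly",M[:,1].round(3))
    for a in np.arange(a0,a1+1e-6,da):
        th=np.radians(46)-a; x=.105*np.cos(th);z=.110+.105*np.sin(th)
        print(round(a,2),"tx",round((x+o)+cur,4),"ty",round(p[2]-(z+.009+tip),4))
E
python3 - <<'E'
from arc import *
tab(0,.7,.1)
S=read_camera("side");cv2.imwrite("pics/s6.png",cv2.resize(S["frame"][110:260,230:430,::-1],None,fx=4,fy=4,interpolation=2))
E
```

```text
t 12.0 x,y rel -0.0715 0.0003 z 0.2374 F [ 0.    0.01 -0.47] tq [-0.05  0.14 -0.  ] yaw 3.01 tooly [-0.012 -0.005 -1.   ]
0.0 tx 0.0014 ty 0.0363
0.1 tx 0.0086 ty 0.044
0.2 tx 0.015 ty 0.0523
0.3 tx 0.0205 ty 0.0613
0.4 tx 0.0251 ty 0.0707
0.5 tx 0.0287 ty 0.0805
0.6 tx 0.0313 ty 0.0907
0.7 tx 0.0329 ty 0.1011
```

View pics/s6.png

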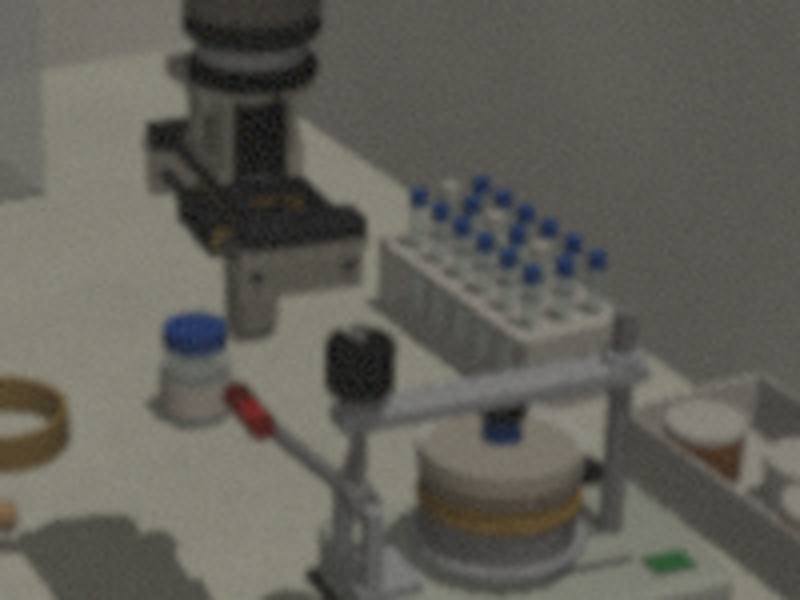

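After the half turn the outline looks the same. The "L" was therefore just the near end of the symmetric 190 mm body, and the flip made no difference. The tips still end only about 6 mm ahead of the TCP, so now I press with that length.

Call:
{"name": "send_rows", "arguments": {
  "motion": [
    [[0.002,0.015,0,0],[0.002,0.028,0,0],[0.003,0.036,0,0],[0.006,0.039,0,0],[0.01,0.044,0,0],[0.013,0.048,0,0],[0.016,0.052,0,0],[0.016,0.052,0,0]]
  ]
}}

```text
time: 12.85
tool_pos: [0.4933, 0.0397, 0.1854]
tool_rot: [-1.565, -0.012, 3.015]
contact_force: [-1.2, 0.2, 3.0]
opening: 0.0005
```

```bash
python3 - <<'E'
from arc import *
tab(.2,.8,.1,.001)
S=read_camera("side");cv2.imwrite("pics/s7.png",cv2.resize(S["frame"][150:250,260:360,::-1],None,fx=6,fy=6,interpolation=2))
E
```

```text
t 12.85 x,y rel -0.0888 0.0002 z 0.1854 F [-1.24  0.17  3.04] tq [0.01 0.5  0.04] yaw 3.015 tooly [-0.013 -0.005 -1.   ]
0.2 tx -0.0014 ty 0.0004
0.3 tx 0.0042 ty 0.0093
0.4 tx 0.0087 ty 0.0188
0.5 tx 0.0124 ty 0.0286
0.6 tx 0.015 ty 0.0388
0.7 tx 0.0166 ty 0.0492
0.8 tx 0.0172 ty 0.0596
```

View pics/s7.png

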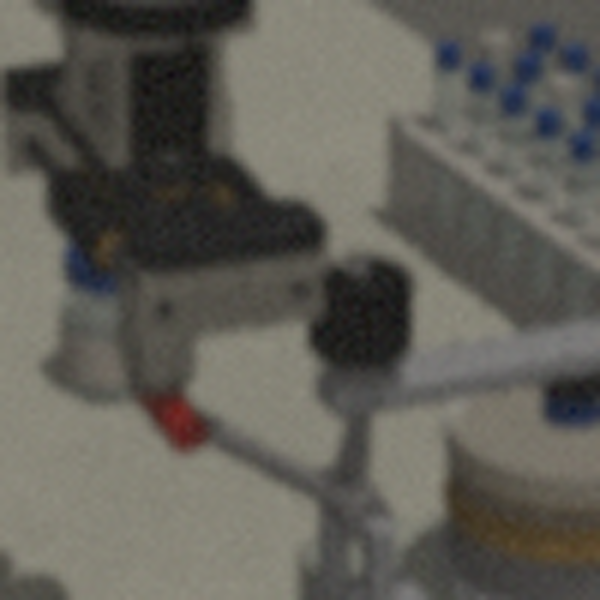

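The tips now rest on the red bar and the lever has followed to about 0.2 rad, with 3 N vertical. I'll continue along the arc in steps.

Call:
{"name": "send_rows", "arguments": {
  "motion": [
    [[0.003,0.0045,0,0],[0.005,0.0093,0,0],[0.0075,0.014,0,0],[0.0095,0.019,0,0],[0.0095,0.019,0,0]]
  ]
}}

```text
time: 13.4
tool_pos: [0.4836, 0.0408, 0.1659]
tool_rot: [-1.565, -0.012, 3.015]
contact_force: [-0.5, 0.6, 1.8]
opening: 0.0005
```

Call:
{"name": "send_rows", "arguments": {
  "motion": [
    [[0.002,0.005,0,0],[0.0035,0.01,0,0],[0.005,0.015,0,0],[0.006,0.02,0,0],[0.006,0.02,0,0]]
  ]
}}

```text
time: 13.9
tool_pos: [0.4771, 0.0415, 0.1452]
tool_rot: [-1.565, -0.013, 3.015]
contact_force: [-0.3, -0.1, 1.3]
opening: -0.0
```

Call:
{"name": "send_rows", "arguments": {
  "motion": [
    [[0.001,0.005,0,0],[0.0015,0.01,0,0],[0.0015,0.01,0,0]]
  ]
}}

```text
time: 14.2
tool_pos: [0.4752, 0.0417, 0.1345]
tool_rot: [-1.565, -0.014, 3.015]
contact_force: [0.8, 0.3, 1.2]
opening: 0.0006
```

Call:
{"name": "send_rows", "arguments": {
  "motion": [
    [[0.0005,0.005,0,0],[0.0005,0.0105,0,0],[0.0005,0.0105,0,0]]
  ]
}}

```text
time: 14.5
tool_pos: [0.4743, 0.0417, 0.1232]
tool_rot: [-1.565, -0.015, 3.015]
contact_force: [-0.3, 0.6, 1.5]
opening: 0.0005
```

```bash
python3 - <<'E'
from arc import *
tab(.6,1.5,.1,.001)
S=read_camera("side");cv2.imwrite("pics/s8.png",cv2.resize(S["frame"][150:250,260:360,::-1],None,fx=6,fy=6,interpolation=2))
E
```

```text
t 14.5 x,y rel -0.1079 0.0 z 0.1232 F [-0.27  0.59  1.48] tq [0.03 0.26 0.01] yaw 3.015 tooly [-0.016 -0.004 -1.   ]
0.6 tx -0.0041 ty -0.0234
0.7 tx -0.0025 ty -0.0131
0.8 tx -0.0019 ty -0.0026
0.9 tx -0.0024 ty 0.0079
1.0 tx -0.0039 ty 0.0183
1.1 tx -0.0065 ty 0.0285
1.2 tx -0.0101 ty 0.0383
1.3 tx -0.0146 ty 0.0478
1.4 tx -0.0201 ty 0.0567
1.5 tx -0.0264 ty 0.0651
```

View pics/s8.png

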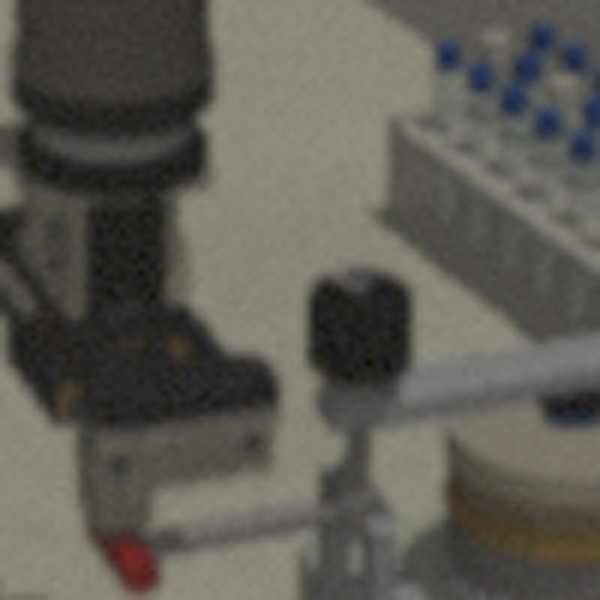

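The lever is level at about 0.82 rad with only 1.5 N, so no bite yet. I'll go on.

Call:
{"name": "send_rows", "arguments": {
  "motion": [
    [[-0.001,0.006,0,0],[-0.001,0.012,0,0],[-0.003,0.018,0,0],[-0.003,0.018,0,0]]
  ]
}}

```text
time: 14.95
tool_pos: [0.4769, 0.0412, 0.1046]
tool_rot: [-1.565, -0.016, 3.015]
contact_force: [-0.1, 0.5, 0.7]
opening: 0.0004
```

Call:
{"name": "send_rows", "arguments": {
  "motion": [
    [[-0.001,0.005,0,0],[-0.0025,0.01,0,0],[-0.0025,0.01,0,0]]
  ]
}}

```text
time: 15.25
tool_pos: [0.4792, 0.0408, 0.0939]
tool_rot: [-1.565, -0.017, 3.015]
contact_force: [-1.3, -0.1, 1.4]
opening: 0.0005
```

Call:
{"name": "send_rows", "arguments": {
  "motion": [
    [[-0.002,0.005,0,0],[-0.0035,0.01,0,0],[-0.0035,0.01,0,0]]
  ]
}}

```text
time: 15.55
tool_pos: [0.4828, 0.0403, 0.0833]
tool_rot: [-1.565, -0.017, 3.015]
contact_force: [0.3, 0.2, 2.4]
opening: 0.0002
```

Call:
{"name": "send_rows", "arguments": {
  "motion": [
    [[-0.002,0.005,0,0],[-0.0045,0.0095,0,0],[-0.0045,0.0095,0,0]]
  ]
}}

```text
time: 15.85
tool_pos: [0.487, 0.0397, 0.073]
tool_rot: [-1.565, -0.017, 3.015]
contact_force: [-0.2, 0.3, 2.8]
opening: 0.0002
```

```bash
python3 - <<'E'
from arc import *
tab(1,1.5,.1,.001)
S=read_camera("side");cv2.imwrite("pics/s9.png",cv2.resize(S["frame"][150:270,260:400,::-1],None,fx=5.5,fy=5,interpolation=2))
E
```

```text
t 15.85 x,y rel -0.095 -0.0005 z 0.073 F [-0.16  0.26  2.8 ] tq [0.11 0.23 0.03] yaw 3.015 tooly [-0.018 -0.004 -1.   ]
1.0 tx 0.0089 ty -0.0319
1.1 tx 0.0064 ty -0.0217
1.2 tx 0.0028 ty -0.0119
1.3 tx -0.0017 ty -0.0024
1.4 tx -0.0072 ty 0.0066
1.5 tx -0.0135 ty 0.0149
```

View pics/s9.png

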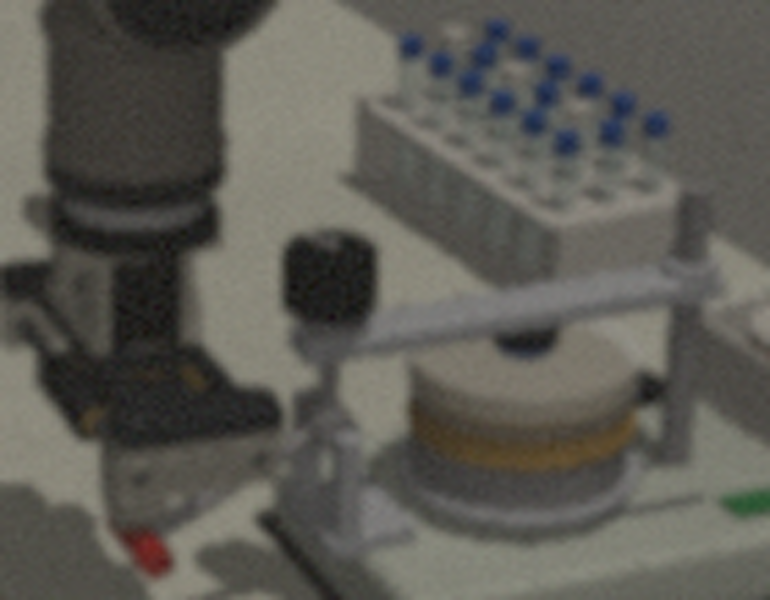

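At about 1.3 rad the force is still only the spring's (2–3 N), so the knob is at least 1.3 rad too loose. I'll let the lever back up along its arc, then tighten by another 1.5 rad.

Call:
{"name": "send_rows", "arguments": {
  "motion": [
    [[0.006,-0.018,0,0],[0.01,-0.036,0,0],[0.01,-0.054,0,0],[0.007,-0.072,0,0],[0.001,-0.092,0,0],[-0.01,-0.112,0,0],[-0.02,-0.13,0,0],[-0.022,-0.16,0,-8]]
  ]
}}

```text
time: 16.7
tool_pos: [0.5117, 0.0373, 0.2324]
tool_rot: [-1.567, -0.02, -3.127]
contact_force: [0.1, 0.5, 0.0]
opening: 0.0001
```

Call:
{"name": "send_rows", "arguments": {
  "motion": [
    [[0,-0.025,0,-8.5],[0,-0.035,0,-17],[0,-0.035,0,-25.5],[0,-0.035,0,-34],[0,-0.035,0,-42.5],[0,-0.035,0,-51],[0,-0.035,0,-59.5],[0,-0.035,0,-68]]
  ],
  "gripper": 0.65
}}

```text
time: 17.5
tool_pos: [0.5124, 0.0373, 0.2673]
tool_rot: [-1.588, -0.011, -1.934]
contact_force: [-0.0, 0.0, -0.2]
opening: 0.0579
```

```bash
python3 - <<'E'
from arc import *
shift((.5815,.0293,.27),-.118-np.pi/2)
tab(0,0,.1)
for n in("wrist","side"):
  S=read_camera(n);f=S["frame"][:,:,::-1];cv2.imwrite(f"pics/{n}10.png",f if n=="wrist" else cv2.resize(f[150:270,260:400],None,fx=5.5,fy=5,interpolation=2))
E
```

```text
t 17.5 pos [0.5124 0.0373 0.2673] yaw -1.934 q6 0.292 F [-0.01  0.02 -0.23] open 0.0579
shift [-0.017  -0.0041  0.0674] twist deg -14.07
t 17.5 x,y rel -0.0696 0.0 z 0.2673 F [-0.01  0.02 -0.23] tq [-0.12  0.1  -0.  ] yaw -1.934 tooly [-0.02  -0.004 -1.   ]
0.0 tx 0.0034 ty 0.0663
```

View pics/wrist10.png

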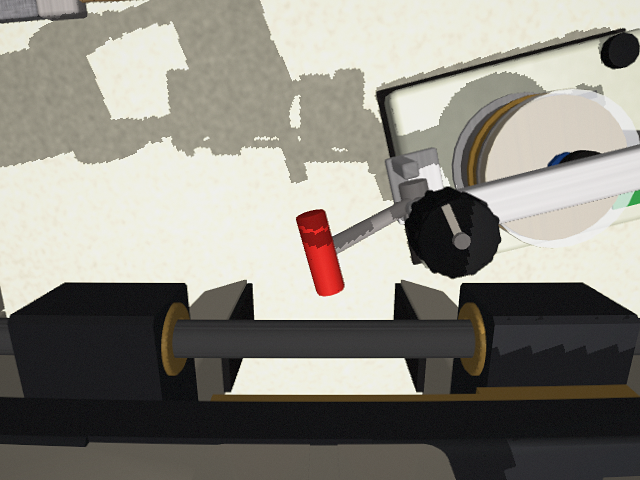

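The lever is back open, with the red bar at (320,252) and the knob at (455,235). I'll move over to the knob.

Call:
{"name": "send_rows", "arguments": {
  "motion": [
    [[-0.008,-0.004,0.03,-7],[-0.017,-0.004,0.067,-14],[-0.017,-0.004,0.067,-14],[-0.017,-0.004,0.067,-14]]
  ]
}}

```text
time: 18.0
tool_pos: [0.581, 0.0289, 0.2689]
tool_rot: [-1.592, -0.007, -1.699]
contact_force: [-0.3, 0.4, -1.2]
opening: 0.0596
```

```bash
python3 - <<'E'
from arc import *
shift((.5815,.0293,.204),-.118-np.pi/2)
E
```

```text
t 18.0 pos [0.581  0.0289 0.2689] yaw -1.699 q6 0.051 F [-0.25  0.44 -1.23] open 0.0596
shift [-0.0009  0.0649  0.0019] twist deg -0.6
```

Call:
{"name": "send_rows", "arguments": {
  "motion": [
    [[-0.001,0.02,0.002,0],[-0.001,0.04,0.002,0],[-0.001,0.055,0.002,0],[-0.001,0.065,0.002,0],[-0.001,0.065,0.002,0]]
  ]
}}

```text
time: 18.5
tool_pos: [0.5804, 0.0296, 0.203]
tool_rot: [-1.595, -0.007, -1.701]
contact_force: [-0.7, -0.2, -0.1]
opening: 0.0597
```

Call:
{"name": "send_rows", "arguments": {
  "motion": [
    [[0,0,0,0],[0,0,0,0],[0,0,0,0],[0,0,0,0],[0,0,0,0]]
  ],
  "gripper": 0.0,
  "grip_force": 40
}}

```text
time: 19.0
tool_pos: [0.5814, 0.0295, 0.2039]
tool_rot: [-1.592, -0.007, -1.701]
contact_force: [3.0, 0.4, 2.3]
opening: 0.0415
```

```bash
python3 - <<'E'
from arc import *
shift((.5815,.0293,.204),-.118-np.pi/2);print(sensors.observe()["torque"])
E
```

```text
t 19.0 pos [0.5814 0.0295 0.2039] yaw -1.701 q6 0.054 F [2.96 0.44 2.26] open 0.0415
shift [ 0.0002 -0.0001  0.0002] twist deg -0.71
[-0.10418114 -0.52121624  0.03493507]
```

Good grip. Next is 1.5 rad (86°) clockwise, moving down 3 mm as it turns.

Call:
{"name": "send_rows", "arguments": {
  "motion": [
    [[0,0.0002,0,6],[0,0.0005,0,12],[0,0.0007,0,18],[0,0.0009,0,24],[0,0.0011,0,30],[0,0.0013,0,36],[0,0.0015,0,43],[0,0.0015,0,43]]
  ]
}}

```text
time: 19.8
tool_pos: [0.5816, 0.0295, 0.2025]
tool_rot: [-1.581, -0.019, -2.453]
contact_force: [2.6, -0.6, -0.4]
opening: 0.0413
```

Call:
{"name": "send_rows", "arguments": {
  "motion": [
    [[0,0.0002,0,6],[0,0.0005,0,12],[0,0.0007,0,18],[0,0.0009,0,24],[0,0.0011,0,30],[0,0.0013,0,36],[0,0.0015,0,43],[0,0.0015,0,43]]
  ]
}}

```text
time: 20.6
tool_pos: [0.582, 0.0294, 0.2009]
tool_rot: [-1.566, -0.02, 3.081]
contact_force: [4.4, -1.9, -1.8]
opening: 0.0415
```

Call:
{"name": "send_rows", "arguments": {
  "motion": [
    [[0,0,0,0],[0,0,0,0],[0,0,0,0],[0,-0.025,0,0],[0,-0.06,0,0],[0,-0.06,0,0]]
  ],
  "gripper": 0.6
}}

```text
time: 21.2
tool_pos: [0.585, 0.0297, 0.2658]
tool_rot: [-1.566, -0.012, 3.083]
contact_force: [1.1, 0.3, 1.5]
opening: 0.0551
```

```bash
python3 - <<'E'
from arc import *
th=0;q=pk-u*.0735
shift((q[0],q[1],.235),3.02)
c=read_camera("wrist");cv2.imwrite("pics/w11.png",c["frame"][:,:,::-1])
E
```

```text
t 21.2 pos [0.585  0.0297 0.2658] yaw 3.083 q6 1.553 F [1.14 0.32 1.55] open 0.0551
shift [ 0.0764  0.0317 -0.0037] twist deg 3.59
```

View pics/w11.png

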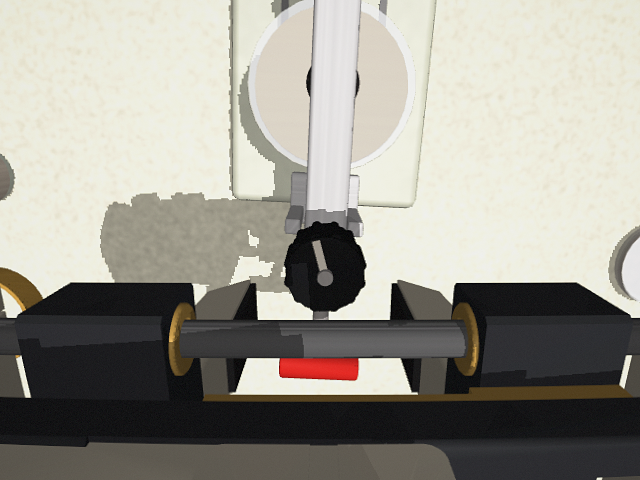

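The knob mark has turned further and the lever is still open, with the red bar at (318,369). I'll go over the bar with the fingers shut.

Call:
{"name": "send_rows", "arguments": {
  "motion": [
    [[0.03,0,-0.004,3.6],[0.0765,0,-0.004,3.6],[0.0765,0.01,-0.004,3.6],[0.0765,0.03,-0.004,3.6],[0.0765,0.032,-0.004,3.6],[0.0765,0.032,-0.004,3.6]]
  ],
  "gripper": 0.0
}}

```text
time: 21.85
tool_pos: [0.5072, 0.0382, 0.2316]
tool_rot: [-1.565, -0.017, 3.02]
contact_force: [0.3, -0.4, 0.5]
opening: 0.0115
```

```bash
python3 - <<'E'
from arc import *
tab(0,.6,.1,.001)
E
```

```text
t 21.85 x,y rel -0.0749 0.0003 z 0.2316 F [ 0.27 -0.4   0.52] tq [-0.01  0.16 -0.01] yaw 3.02 tooly [-0.018 -0.004 -1.   ]
0.0 tx -0.0009 ty 0.0306
0.1 tx 0.0062 ty 0.0383
0.2 tx 0.0126 ty 0.0466
0.3 tx 0.0181 ty 0.0555
0.4 tx 0.0227 ty 0.065
0.5 tx 0.0264 ty 0.0748
0.6 tx 0.029 ty 0.085
```

Call:
{"name": "send_rows", "arguments": {
  "motion": [
    [[-0.001,0.015,0,0],[-0.001,0.027,0,0],[0.001,0.033,0,0],[0.005,0.038,0,0],[0.0085,0.0425,0,0],[0.012,0.047,0,0],[0.017,0.0555,0,0],[0.017,0.0555,0,0]]
  ]
}}

```text
time: 22.65
tool_pos: [0.4884, 0.0401, 0.1759]
tool_rot: [-1.565, -0.018, 3.02]
contact_force: [-1.8, -0.3, 2.5]
opening: 0.0002
```

Call:
{"name": "send_rows", "arguments": {
  "motion": [
    [[0.0025,0.005,0,0],[0.0045,0.0095,0,0],[0.0045,0.0095,0,0],[0.0045,0.0095,0,0]]
  ]
}}

```text
time: 23.05
tool_pos: [0.4839, 0.0407, 0.1664]
tool_rot: [-1.565, -0.019, 3.02]
contact_force: [-0.4, 0.8, 1.8]
opening: 0.0004
```

Call:
{"name": "send_rows", "arguments": {
  "motion": [
    [[0.002,0.005,0,0],[0.0035,0.0098,0,0],[0.0035,0.0098,0,0],[0.0035,0.0098,0,0]]
  ]
}}

```text
time: 23.45
tool_pos: [0.4801, 0.0411, 0.1564]
tool_rot: [-1.565, -0.019, 3.02]
contact_force: [-0.7, 0.5, 1.2]
opening: 0.0003
```

Call:
{"name": "send_rows", "arguments": {
  "motion": [
    [[0.0015,0.005,0,0],[0.0025,0.0102,0,0],[0.0025,0.0102,0,0],[0.0025,0.0102,0,0]]
  ]
}}

```text
time: 23.85
tool_pos: [0.4773, 0.0413, 0.1461]
tool_rot: [-1.565, -0.019, 3.02]
contact_force: [-0.9, -0.1, 1.3]
opening: 0.0003
```

```bash
python3 - <<'E'
from arc import *
tab(.5,1.2,.1,.001)
E
```

```text
t 23.85 x,y rel -0.1049 -0.0 z 0.1461 F [-0.87 -0.12  1.29] tq [-0.06  0.34 -0.01] yaw 3.02 tooly [-0.02  -0.003 -1.   ]
0.5 tx -0.0036 ty -0.0107
0.6 tx -0.001 ty -0.0005
0.7 tx 0.0006 ty 0.0098
0.8 tx 0.0011 ty 0.0203
0.9 tx 0.0006 ty 0.0308
1.0 tx -0.0009 ty 0.0412
1.1 tx -0.0035 ty 0.0514
1.2 tx -0.007 ty 0.0612
```

Call:
{"name": "send_rows", "arguments": {
  "motion": [
    [[0,0.005,0,0],[0.0005,0.0103,0,0],[0.0005,0.0103,0,0],[0.0005,0.0103,0,0]]
  ]
}}

```text
time: 24.25
tool_pos: [0.4765, 0.0414, 0.1357]
tool_rot: [-1.565, -0.02, 3.02]
contact_force: [-1.3, 0.1, 2.3]
opening: 0.0004
```

Call:
{"name": "send_rows", "arguments": {
  "motion": [
    [[0,0.005,0,0],[0,0.0105,0,0],[0,0.0105,0,0],[0,0.0105,0,0]]
  ]
}}

```text
time: 24.65
tool_pos: [0.4761, 0.0414, 0.1249]
tool_rot: [-1.565, -0.021, 3.02]
contact_force: [-1.8, 0.7, 3.7]
opening: 0.0008
```

Call:
{"name": "send_rows", "arguments": {
  "motion": [
    [[-0.0005,0.005,0,0],[-0.001,0.0105,0,0],[-0.001,0.0105,0,0],[-0.001,0.0105,0,0]]
  ]
}}

```text
time: 25.05
tool_pos: [0.4767, 0.0413, 0.1143]
tool_rot: [-1.565, -0.021, 3.02]
contact_force: [-3.4, 1.0, 4.2]
opening: 0.0003
```

Call:
{"name": "send_rows", "arguments": {
  "motion": [
    [[-0.001,0.005,0,0],[-0.002,0.0104,0,0],[-0.002,0.0104,0,0],[-0.002,0.0104,0,0]]
  ]
}}

```text
time: 25.45
tool_pos: [0.4785, 0.041, 0.1038]
tool_rot: [-1.565, -0.021, 3.02]
contact_force: [-2.3, 0.8, 3.7]
opening: 0.0003
```

```bash
python3 - <<'E'
from arc import *
tab(.9,1.5,.1,.001)
E
```

```text
t 25.45 x,y rel -0.1037 -0.0002 z 0.1038 F [-2.27  0.8   3.73] tq [ 0.08  0.6  -0.01] yaw 3.02 tooly [-0.022 -0.003 -1.   ]
0.9 tx 0.0018 ty -0.0115
1.0 tx 0.0003 ty -0.0011
1.1 tx -0.0023 ty 0.0091
1.2 tx -0.0059 ty 0.0189
1.3 tx -0.0104 ty 0.0284
1.4 tx -0.0159 ty 0.0374
1.5 tx -0.0222 ty 0.0457
```

The bite is now clear: 1.3 N at 0.6 rad, 3.7 N at 0.8 and a peak of about 4.4 N near 0.9–1.0. The target is 4 N at 0.62 and a 7 N peak, so the knob is about 0.8 rad too loose. I'll back off and tighten by 0.8 rad (46°).

Call:
{"name": "send_rows", "arguments": {
  "motion": [
    [[0.002,-0.02,0,0],[-0.001,-0.04,0,0],[-0.008,-0.062,0,0],[-0.018,-0.082,0,0],[-0.029,-0.1,0,0],[-0.03,-0.13,0,-8],[-0.03,-0.162,0,-16],[-0.03,-0.162,0,-24]]
  ]
}}

```text
time: 26.25
tool_pos: [0.5143, 0.0376, 0.2694]
tool_rot: [-1.571, -0.014, -2.839]
contact_force: [0.0, -0.8, 0.4]
opening: 0.0008
```

```bash
python3 - <<'E'
from arc import *
shift((.5817,.0294,.265),3.02+.80)
E
```

```text
t 26.25 pos [0.5143 0.0376 0.2694] yaw -2.839 q6 1.196 F [ 0.02 -0.76  0.36] open 0.0008
shift [-0.0619  0.0036  0.0279] twist deg -381.5
```

Call:
{"name": "send_rows", "arguments": {
  "motion": [
    [[-0.02,0,0.009,-8],[-0.062,0.0,0.028,-16],[-0.062,0.0,0.028,-21.5],[-0.062,0.0,0.028,-21.5],[-0.062,0.0,0.028,-21.5]]
  ],
  "gripper": 0.65
}}

```text
time: 26.75
tool_pos: [0.5816, 0.0293, 0.2683]
tool_rot: [-1.576, -0.013, -2.466]
contact_force: [0.3, 0.2, 0.7]
opening: 0.0357
```

```bash
python3 - <<'E'
from arc import *
shift((.5817,.0294,.2015),3.02+.80-2*np.pi)
E
```

```text
t 26.75 pos [0.5816 0.0293 0.2683] yaw -2.466 q6 0.818 F [0.25 0.17 0.67] open 0.0357
shift [-0.001   0.0668  0.0003] twist deg -0.16
```

Call:
{"name": "send_rows", "arguments": {
  "motion": [
    [[0,0,0,0],[0,0,0,0],[-0.001,0.01,0,0],[-0.001,0.03,0,0],[-0.001,0.05,0,0],[-0.001,0.0665,0,0],[-0.001,0.0665,0,0],[-0.001,0.0665,0,0]]
  ]
}}

```text
time: 27.55
tool_pos: [0.5814, 0.0297, 0.2019]
tool_rot: [-1.576, -0.013, -2.466]
contact_force: [0.5, -0.4, 1.1]
opening: 0.06
```

Call:
{"name": "send_rows", "arguments": {
  "motion": [
    [[0,0,0,0],[0,0,0,0],[0,0,0,0],[0,0,0,0],[0,0,0,0]]
  ],
  "gripper": 0.0,
  "grip_force": 40
}}

```text
time: 28.05
tool_pos: [0.582, 0.0295, 0.2027]
tool_rot: [-1.574, -0.012, -2.466]
contact_force: [1.5, -0.6, 4.0]
opening: 0.0409
```

```bash
python3 - <<'E'
from arc import *
shift((.5817,.0294,.2015),3.02+.80-2*np.pi)
E
```

```text
t 28.05 pos [0.582  0.0295 0.2027] yaw -2.466 q6 0.819 F [ 1.48 -0.55  4.  ] open 0.0409
shift [ 0.0003  0.0012 -0.0001] twist deg -0.17
```

Call:
{"name": "send_rows", "arguments": {
  "motion": [
    [[0,0.0003,0,7],[0,0.0005,0,14],[0,0.0007,0,21],[0,0.001,0,28],[0,0.0012,0,35],[0,0.0014,0,42],[0,0.0016,0,46],[0,0.0016,0,46]]
  ]
}}

```text
time: 28.85
tool_pos: [0.5822, 0.0291, 0.2012]
tool_rot: [-1.564, -0.01, 3.014]
contact_force: [1.6, -3.8, 0.7]
opening: 0.0409
```

Call:
{"name": "send_rows", "arguments": {
  "motion": [
    [[0,0,0,0],[0,0,0,0],[0,0,0,0],[0,-0.025,0,0],[0,-0.065,0,0],[0,-0.065,0,0]]
  ],
  "gripper": 0.6
}}

```text
time: 29.45
tool_pos: [0.5851, 0.0296, 0.2717]
tool_rot: [-1.565, -0.0, 3.014]
contact_force: [0.6, -0.2, 0.8]
opening: 0.055
```

```bash
python3 - <<'E'
from arc import *
q=pk-u*.0735
shift((q[0],q[1],.235),3.02)
E
```

```text
t 29.45 pos [0.5851 0.0296 0.2717] yaw 3.014 q6 1.622 F [ 0.62 -0.22  0.77] open 0.055
shift [0.077  0.0367 0.0015] twist deg -0.32
```

Call:
{"name": "send_rows", "arguments": {
  "motion": [
    [[0.035,0,0.0015,0],[0.077,0,0.0015,0],[0.077,0.01,0.0015,0],[0.077,0.03,0.0015,0],[0.077,0.037,0.0015,0],[0.077,0.037,0.0015,0]]
  ],
  "gripper": 0.0
}}

```text
time: 30.05
tool_pos: [0.5082, 0.0378, 0.2334]
tool_rot: [-1.565, -0.003, 3.015]
contact_force: [-0.6, 0.2, -0.0]
opening: 0.0114
```

```bash
python3 - <<'E'
from arc import *
tab(0,.6,.1,.001)
E
```

```text
t 30.05 x,y rel -0.0738 0.0 z 0.2334 F [-0.64  0.17 -0.03] tq [-0.03  0.18  0.  ] yaw 3.015 tooly [-0.004 -0.005 -1.   ]
0.0 tx 0.0001 ty 0.0324
0.1 tx 0.0073 ty 0.0401
0.2 tx 0.0137 ty 0.0484
0.3 tx 0.0192 ty 0.0573
0.4 tx 0.0238 ty 0.0668
0.5 tx 0.0274 ty 0.0766
0.6 tx 0.03 ty 0.0868
```

Call:
{"name": "send_rows", "arguments": {
  "motion": [
    [[0,0.015,0,0],[0,0.029,0,0],[0.002,0.035,0,0],[0.007,0.04,0,0],[0.0105,0.044,0,0],[0.0135,0.0485,0,0],[0.019,0.0573,0,0],[0.019,0.0573,0,0]]
  ]
}}

```text
time: 30.85
tool_pos: [0.488, 0.04, 0.1755]
tool_rot: [-1.565, -0.005, 3.015]
contact_force: [-0.8, -0.4, 2.1]
opening: 0.0002
```

Call:
{"name": "send_rows", "arguments": {
  "motion": [
    [[0.0025,0.005,0,0],[0.0045,0.0095,0,0],[0.0045,0.0095,0,0],[0.0045,0.0095,0,0]]
  ]
}}

```text
time: 31.25
tool_pos: [0.4835, 0.0406, 0.1659]
tool_rot: [-1.565, -0.005, 3.015]
contact_force: [-0.3, 0.7, 1.1]
opening: 0.0002
```

Call:
{"name": "send_rows", "arguments": {
  "motion": [
    [[0.002,0.005,0,0],[0.0035,0.0098,0,0],[0.0035,0.0098,0,0],[0.0035,0.0098,0,0]]
  ]
}}

```text
time: 31.65
tool_pos: [0.4799, 0.041, 0.156]
tool_rot: [-1.565, -0.005, 3.015]
contact_force: [-1.0, 0.1, 2.2]
opening: 0.0005
```

Call:
{"name": "send_rows", "arguments": {
  "motion": [
    [[0.0015,0.005,0,0],[0.0025,0.0102,0,0],[0.0025,0.0102,0,0],[0.0025,0.0102,0,0]]
  ]
}}

```text
time: 32.05
tool_pos: [0.477, 0.0414, 0.1456]
tool_rot: [-1.565, -0.006, 3.015]
contact_force: [-2.6, -0.2, 4.7]
opening: 0.0001
```

```bash
python3 - <<'E'
from arc import *
tab(.5,1.2,.1,.001)
E
```

```text
t 32.05 x,y rel -0.1052 -0.0 z 0.1456 F [-2.64 -0.23  4.68] tq [-0.02  0.69 -0.02] yaw 3.015 tooly [-0.007 -0.005 -1.   ]
0.5 tx -0.004 ty -0.0112
0.6 tx -0.0013 ty -0.001
0.7 tx 0.0003 ty 0.0094
0.8 tx 0.0008 ty 0.0198
0.9 tx 0.0003 ty 0.0303
1.0 tx -0.0012 ty 0.0407
1.1 tx -0.0038 ty 0.0509
1.2 tx -0.0074 ty 0.0607
```

At 0.61 rad the push along the arc is about 4.1 N, which matches the "4 N at 0.62" target. I'll keep pressing in steps and watch the peak.

Call:
{"name": "send_rows", "arguments": {
  "motion": [
    [[0,0.005,0,0],[0.0005,0.0103,0,0],[0.0005,0.0103,0,0]]
  ]
}}

```text
time: 32.35
tool_pos: [0.4762, 0.0414, 0.1351]
tool_rot: [-1.565, -0.007, 3.015]
contact_force: [-3.4, 1.0, 5.4]
opening: 0.0003
```

Call:
{"name": "send_rows", "arguments": {
  "motion": [
    [[0,0.005,0,0],[0,0.0105,0,0],[0,0.0105,0,0]]
  ]
}}

```text
time: 32.65
tool_pos: [0.476, 0.0414, 0.1245]
tool_rot: [-1.565, -0.007, 3.015]
contact_force: [-3.4, 0.3, 6.6]
opening: 0.0004
```

Call:
{"name": "send_rows", "arguments": {
  "motion": [
    [[-0.0005,0.005,0,0],[-0.001,0.0105,0,0],[-0.001,0.0105,0,0]]
  ]
}}

```text
time: 32.95
tool_pos: [0.4768, 0.0413, 0.114]
tool_rot: [-1.565, -0.008, 3.015]
contact_force: [-3.9, 1.0, 7.3]
opening: 0.0003
```

```bash
python3 - <<'E'
from arc import *
tab(.9,1.6,.1,.002)
S=read_camera("side");cv2.imwrite("pics/s12.png",cv2.resize(S["frame"][150:270,260:400,::-1],None,fx=5.5,fy=5,interpolation=2))
E
```

```text
t 32.95 x,y rel -0.1054 -0.0001 z 0.114 F [-3.91  1.01  7.28] tq [0.02 0.86 0.03] yaw 3.015 tooly [-0.008 -0.004 -1.   ]
0.9 tx 0.0011 ty -0.0013
1.0 tx -0.0004 ty 0.0091
1.1 tx -0.003 ty 0.0193
1.2 tx -0.0065 ty 0.0291
1.3 tx -0.0111 ty 0.0386
1.4 tx -0.0165 ty 0.0476
1.5 tx -0.0229 ty 0.0559
1.6 tx -0.03 ty 0.0636
```

View pics/s12.png

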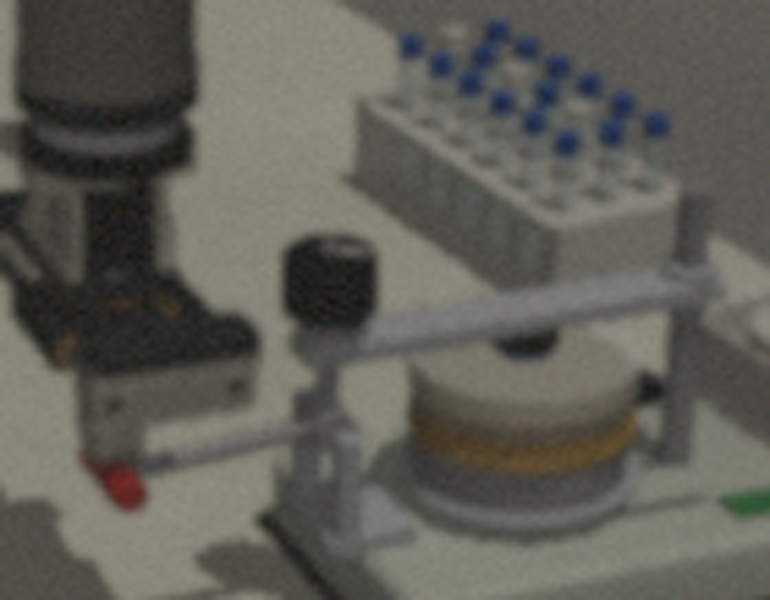

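The peak is about 7.3 N near 0.9–1.0 rad, which is right. I'll press on past dead centre.

Call:
{"name": "send_rows", "arguments": {
  "motion": [
    [[-0.0005,0.005,0,0],[-0.001,0.01,0,0],[-0.0025,0.015,0,0],[-0.004,0.02,0,0],[-0.004,0.02,0,0]]
  ]
}}

```text
time: 33.5
tool_pos: [0.4805, 0.0407, 0.0941]
tool_rot: [-1.565, -0.008, 3.015]
contact_force: [-3.7, 0.8, 5.8]
opening: 0.0006
```

Call:
{"name": "send_rows", "arguments": {
  "motion": [
    [[-0.002,0.005,0,0],[-0.0035,0.0098,0,0],[-0.0055,0.0145,0,0],[-0.008,0.019,0,0],[-0.008,0.019,0,0]]
  ]
}}

```text
time: 34.0
tool_pos: [0.4881, 0.0397, 0.0748]
tool_rot: [-1.565, -0.009, 3.015]
contact_force: [-3.4, 0.7, 4.6]
opening: 0.0002
```

```bash
python3 - <<'E'
from arc import *
tab(1.2,1.8,.1,.003)
S=read_camera("side");cv2.imwrite("pics/s13.png",cv2.resize(S["frame"][150:270,260:400,::-1],None,fx=5.5,fy=5,interpolation=2))
E
```

```text
t 34.0 x,y rel -0.0939 -0.0004 z 0.0748 F [-3.38  0.7   4.61] tq [0.14 0.78 0.01] yaw 3.015 tooly [-0.01  -0.004 -1.   ]
1.2 tx 0.0059 ty -0.0101
1.3 tx 0.0013 ty -0.0006
1.4 tx -0.0041 ty 0.0084
1.5 tx -0.0104 ty 0.0167
1.6 tx -0.0176 ty 0.0244
1.7 tx -0.0254 ty 0.0314
1.8 tx -0.034 ty 0.0375
```

View pics/s13.png

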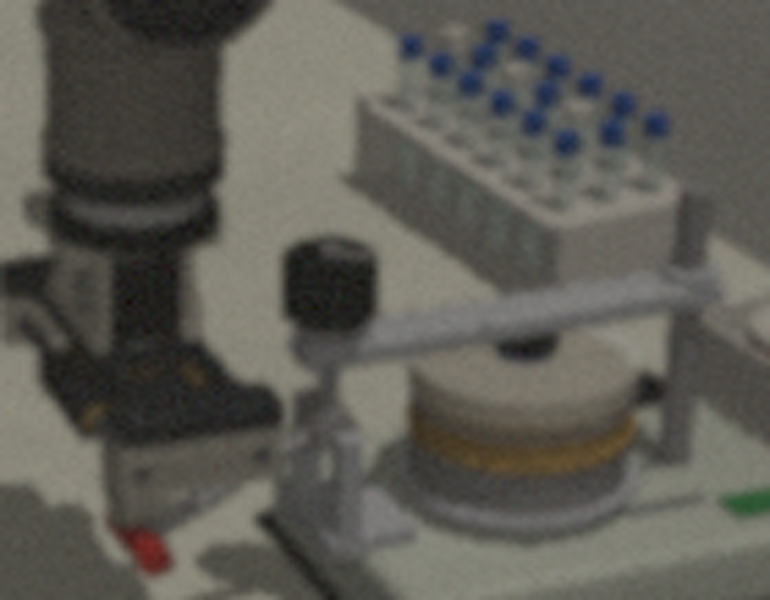

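Call:
{"name": "send_rows", "arguments": {
  "motion": [
    [[-0.0025,0.004,0,0],[-0.005,0.0085,0,0],[-0.008,0.0125,0,0],[-0.011,0.0168,0,0],[-0.011,0.0168,0,0]]
  ]
}}

```text
time: 34.55
tool_pos: [0.4992, 0.0382, 0.0574]
tool_rot: [-1.565, -0.009, 3.015]
contact_force: [-2.9, 1.2, 1.9]
opening: 0.0004
```

Call:
{"name": "send_rows", "arguments": {
  "motion": [
    [[-0.0035,0.004,0,0],[-0.007,0.0078,0,0],[-0.009,0.0095,0,0],[-0.009,0.0095,0,0]]
  ]
}}

```text
time: 34.95
tool_pos: [0.5088, 0.0368, 0.0476]
tool_rot: [-1.565, -0.008, 3.014]
contact_force: [-0.9, 0.8, 0.3]
opening: 0.0005
```

```bash
python3 - <<'E'
from arc import *
tab(1.5,1.8,.1,.004)
S=read_camera("side");cv2.imwrite("pics/s14.png",cv2.resize(S["frame"][150:270,260:400,::-1],None,fx=5.5,fy=5,interpolation=2))
E
```

```text
t 34.95 x,y rel -0.0731 -0.0009 z 0.0476 F [-0.9   0.8   0.26] tq [0.03 0.2  0.02] yaw 3.014 tooly [-0.009 -0.004 -1.   ]
1.5 tx 0.0114 ty -0.0105
1.6 tx 0.0043 ty -0.0028
1.7 tx -0.0036 ty 0.0042
1.8 tx -0.0121 ty 0.0103
```

View pics/s14.png

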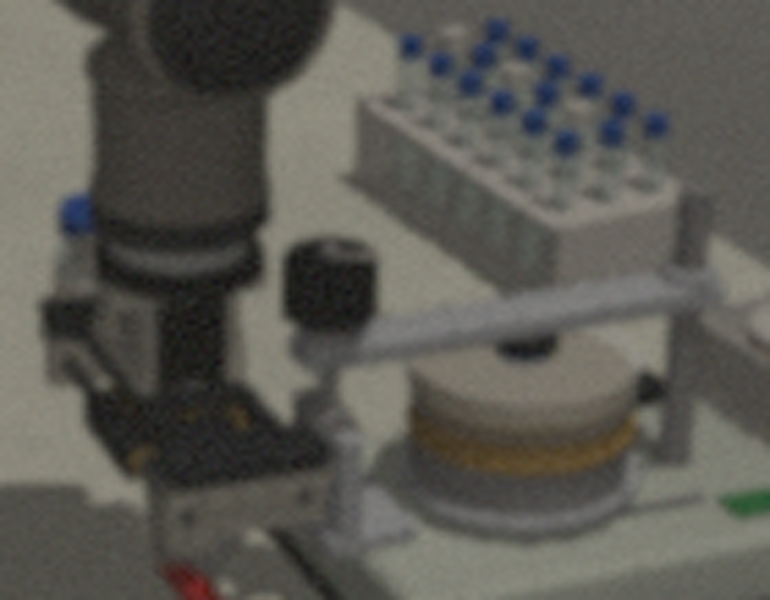

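The force has faded to about zero past dead centre. I'll back off outward and look.

Call:
{"name": "send_rows", "arguments": {
  "motion": [
    [[0.008,-0.005,0,0],[0.02,-0.015,0,0],[0.04,-0.035,0,0],[0.06,-0.06,0,0],[0.07,-0.08,0,0],[0.07,-0.08,0,0]]
  ]
}}

```text
time: 35.6
tool_pos: [0.4402, 0.0462, 0.1312]
tool_rot: [-1.566, -0.003, 3.015]
contact_force: [1.2, 0.2, 0.6]
opening: 0.0004
```

```bash
python3 - <<'E'
from arc import *
tab(1.7,1.8,.1,.004)
S=read_camera("side");cv2.imwrite("pics/s15.png",cv2.resize(S["frame"][150:290,260:400,::-1],None,fx=5,fy=4.2,interpolation=2))
c=comps(red(S["frame"]),(260,180,340,290),5)[0];print(c)
for a in(0,1.5,1.6,1.7,1.85):
  th=np.radians(46)-a; x=.105*np.cos(th);z=.110+.105*np.sin(th);q=pk-u*x
  print(a,proj(S,(q[0],q[1],z)))
W=read_camera("wrist");cv2.imwrite("pics/w15.png",W["frame"][:,:,::-1])
E
```

```text
t 35.6 x,y rel -0.1423 0.0005 z 0.1312 F [1.18 0.21 0.63] tq [-0.06  0.16  0.01] yaw 3.015 tooly [-0.004 -0.005 -1.   ]
1.7 tx -0.0728 ty 0.0878
1.8 tx -0.0814 ty 0.0939
[([288, 207, 10, 12, 43], [293.16, 212.67])]
0 [292.2556945  211.69189153]
1.5 [289.85766837 262.07934183]
1.6 [292.50435371 264.09810558]
1.7 [295.39632701 265.79863733]
1.85 [300.1268482  267.72582833]
```

View pics/s15.png

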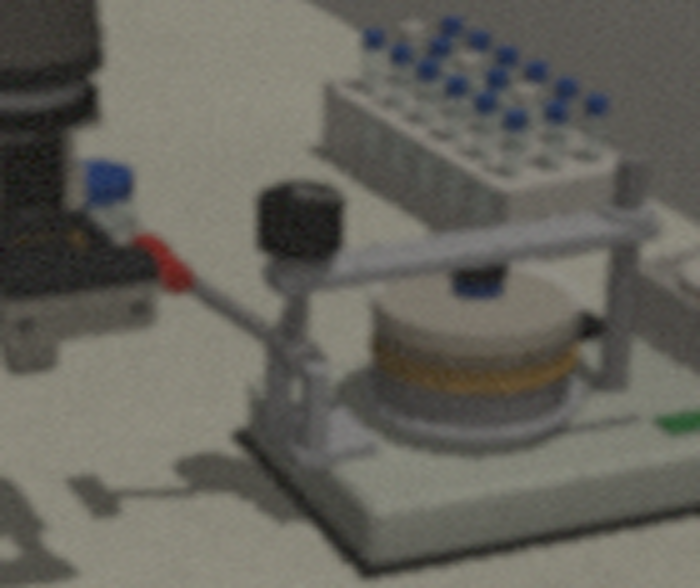

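View pics/w15.png

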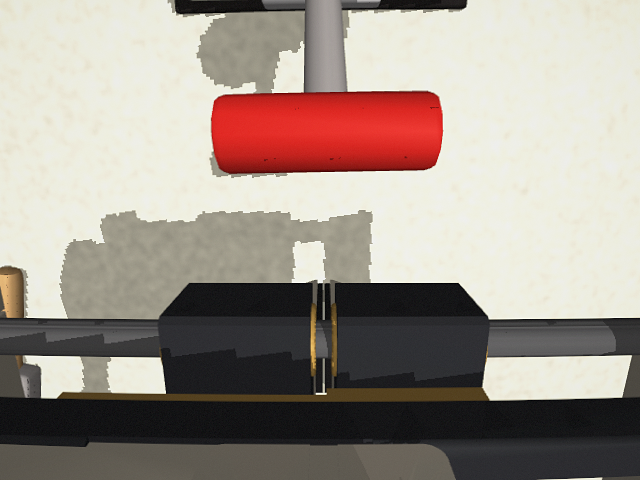

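The lever sprang back open: red is at (293,213) px, not the shut position near (300,267). I stopped at about 1.63 rad, and the return spring still beats the clamp there, so it has to go nearly to the stop. On the next press I'll shift the contact to the finger's inner lower edge in the lower half. That keeps the gripper clear of the knob and pushes along the arc to about 1.85.

Call:
{"name": "send_rows", "arguments": {
  "motion": [
    [[0,-0.03,0,0],[0,-0.07,0,0],[-0.01,-0.104,0,0],[-0.04,-0.104,0,0],[-0.069,-0.104,0,0],[-0.069,-0.104,0,0],[-0.069,-0.104,0,0]]
  ]
}}

```text
time: 36.4
tool_pos: [0.5091, 0.0376, 0.2308]
tool_rot: [-1.565, -0.009, 3.014]
contact_force: [0.7, 0.2, 0.4]
opening: 0.0005
```

```bash
cat >> arc.py <<'E'
def tab2(a0,a1,da):
    p=sensors.observe()["tool_pos"];cur=(p[:2]-pk)@u
    for a in np.arange(a0,a1+1e-6,da):
        th=np.radians(46)-a;ph=-th; x=.105*np.cos(th);z=.110+.105*np.sin(th)
        oc=.0095+.009*np.sin(ph); o=oc if a>=1.2 else np.interp(a,[.9,1.2],[.002,.0125])
        zz=z+(.009*np.cos(ph) if a>=1.2 else .009)+.0065
        print("C",round(a,2),"tx",round(x+o+cur,4),"ty",round(p[2]-zz,4),"xrel",round(-(x+o),4),"z",round(zz,4))
E
python3 - <<'E'
from arc import *
tab(0,.6,.1,.001);tab2(.9,1.85,.05)
E
```

```text
t 36.4 x,y rel -0.0729 -0.0 z 0.2308 F [0.68 0.23 0.44] tq [-0.07  0.18  0.  ] yaw 3.014 tooly [-0.01  -0.004 -1.   ]
0.0 tx 0.0011 ty 0.0297
0.1 tx 0.0082 ty 0.0374
0.2 tx 0.0146 ty 0.0457
0.3 tx 0.0201 ty 0.0547
0.4 tx 0.0247 ty 0.0641
0.5 tx 0.0283 ty 0.0739
0.6 tx 0.031 ty 0.0841
C 0.9 tx 0.0336 ty 0.1154 xrel -0.1065 z 0.1153
C 0.95 tx 0.0347 ty 0.1206 xrel -0.1076 z 0.1101
C 1.0 tx 0.0356 ty 0.1258 xrel -0.1085 z 0.1049
C 1.05 tx 0.0362 ty 0.1309 xrel -0.1091 z 0.0998
C 1.1 tx 0.0365 ty 0.136 xrel -0.1094 z 0.0948
C 1.15 tx 0.0366 ty 0.141 xrel -0.1095 z 0.0898
C 1.2 tx 0.0369 ty 0.1466 xrel -0.1098 z 0.0842
C 1.25 tx 0.0352 ty 0.1515 xrel -0.1081 z 0.0792
C 1.3 tx 0.0332 ty 0.1564 xrel -0.1061 z 0.0743
C 1.35 tx 0.031 ty 0.1612 xrel -0.1039 z 0.0696
C 1.4 tx 0.0285 ty 0.1659 xrel -0.1014 z 0.0649
C 1.45 tx 0.0258 ty 0.1704 xrel -0.0987 z 0.0604
C 1.5 tx 0.0229 ty 0.1748 xrel -0.0958 z 0.056
C 1.55 tx 0.0198 ty 0.179 xrel -0.0926 z 0.0517
C 1.6 tx 0.0164 ty 0.1831 xrel -0.0893 z 0.0477
C 1.65 tx 0.0129 ty 0.187 xrel -0.0858 z 0.0438
C 1.7 tx 0.0092 ty 0.1907 xrel -0.082 z 0.0401
C 1.75 tx 0.0052 ty 0.1942 xrel -0.0781 z 0.0365
C 1.8 tx 0.0012 ty 0.1976 xrel -0.074 z 0.0332
C 1.85 tx -0.0031 ty 0.2007 xrel -0.0698 z 0.0301
```

Call:
{"name": "send_rows", "arguments": {
  "motion": [
    [[0.001,0.015,0,0],[0.001,0.027,0,0],[0.004,0.0335,0,0],[0.0085,0.0375,0,0],[0.0145,0.0457,0,0],[0.02,0.0547,0,0],[0.0245,0.064,0,0],[0.0245,0.064,0,0]]
  ]
}}

```text
time: 37.2
tool_pos: [0.483, 0.0406, 0.1659]
tool_rot: [-1.565, -0.011, 3.014]
contact_force: [-2.1, -0.2, 2.4]
opening: 0.0005
```

Call:
{"name": "send_rows", "arguments": {
  "motion": [
    [[0.002,0.005,0,0],[0.004,0.01,0,0],[0.0055,0.015,0,0],[0.0065,0.02,0,0],[0.0065,0.02,0,0]]
  ]
}}

```text
time: 37.7
tool_pos: [0.4758, 0.0414, 0.1454]
tool_rot: [-1.565, -0.012, 3.014]
contact_force: [-2.6, 0.4, 5.1]
opening: 0.0008
```

Call:
{"name": "send_rows", "arguments": {
  "motion": [
    [[0.001,0.005,0,0],[0.0015,0.0105,0,0],[0.002,0.016,0,0],[0.0022,0.021,0,0],[0.0022,0.021,0,0]]
  ]
}}

```text
time: 38.2
tool_pos: [0.4729, 0.0417, 0.1241]
tool_rot: [-1.565, -0.014, 3.014]
contact_force: [-4.5, 0.9, 7.0]
opening: 0.0004
```

```bash
python3 - <<'E'
from arc import *
tab(.8,.8,.1,.001);tab2(.9,1.5,.05)
E
```

```text
t 38.2 x,y rel -0.1093 -0.0001 z 0.1241 F [-4.46  0.88  6.99] tq [0.03 0.92 0.  ] yaw 3.014 tooly [-0.014 -0.004 -1.   ]
0.8 tx -0.0033 ty -0.0017
C 0.9 tx -0.0028 ty 0.0088 xrel -0.1065 z 0.1153
C 0.95 tx -0.0017 ty 0.014 xrel -0.1076 z 0.1101
C 1.0 tx -0.0009 ty 0.0192 xrel -0.1085 z 0.1049
C 1.05 tx -0.0003 ty 0.0243 xrel -0.1091 z 0.0998
C 1.1 tx 0.0001 ty 0.0293 xrel -0.1094 z 0.0948
C 1.15 tx 0.0002 ty 0.0343 xrel -0.1095 z 0.0898
C 1.2 tx 0.0005 ty 0.0399 xrel -0.1098 z 0.0842
C 1.25 tx -0.0013 ty 0.0449 xrel -0.1081 z 0.0792
C 1.3 tx -0.0032 ty 0.0498 xrel -0.1061 z 0.0743
C 1.35 tx -0.0055 ty 0.0545 xrel -0.1039 z 0.0696
C 1.4 tx -0.0079 ty 0.0592 xrel -0.1014 z 0.0649
C 1.45 tx -0.0106 ty 0.0637 xrel -0.0987 z 0.0604
C 1.5 tx -0.0136 ty 0.0681 xrel -0.0958 z 0.056
```

Call:
{"name": "send_rows", "arguments": {
  "motion": [
    [[-0.001,0.006,0,0],[-0.0015,0.012,0,0],[-0.002,0.018,0,0],[-0.0025,0.024,0,0],[-0.003,0.029,0,0],[-0.003,0.029,0,0]]
  ]
}}

```text
time: 38.8
tool_pos: [0.4757, 0.0414, 0.0949]
tool_rot: [-1.566, -0.014, 3.014]
contact_force: [-2.6, 1.3, 5.6]
opening: 0.0003
```

Call:
{"name": "send_rows", "arguments": {
  "motion": [
    [[0,0.005,0,0],[0,0.01,0,0],[-0.0015,0.015,0,0],[-0.0035,0.02,0,0],[-0.0035,0.02,0,0]]
  ]
}}

```text
time: 39.3
tool_pos: [0.4812, 0.0408, 0.0754]
tool_rot: [-1.566, -0.009, 3.014]
contact_force: [2.1, 0.3, 6.8]
opening: 0.0006
```

```bash
python3 - <<'E'
from arc import *
tab(1.3,1.3,.1,.001);tab2(1.2,1.85,.05)
S=read_camera("side");cv2.imwrite("pics/s16.png",cv2.resize(S["frame"][150:290,260:400,::-1],None,fx=5,fy=4.2,interpolation=2))
E
```

```text
t 39.3 x,y rel -0.1009 -0.0001 z 0.0754 F [2.09 0.32 6.82] tq [ 0.04 -0.16  0.  ] yaw 3.014 tooly [-0.009 -0.004 -1.   ]
1.3 tx -0.0076 ty -0.0
C 1.2 tx 0.0089 ty -0.0088 xrel -0.1098 z 0.0842
C 1.25 tx 0.0072 ty -0.0038 xrel -0.1081 z 0.0792
C 1.3 tx 0.0052 ty 0.0011 xrel -0.1061 z 0.0743
C 1.35 tx 0.0029 ty 0.0058 xrel -0.1039 z 0.0696
C 1.4 tx 0.0005 ty 0.0105 xrel -0.1014 z 0.0649
C 1.45 tx -0.0022 ty 0.015 xrel -0.0987 z 0.0604
C 1.5 tx -0.0051 ty 0.0194 xrel -0.0958 z 0.056
C 1.55 tx -0.0083 ty 0.0237 xrel -0.0926 z 0.0517
C 1.6 tx -0.0116 ty 0.0277 xrel -0.0893 z 0.0477
C 1.65 tx -0.0151 ty 0.0316 xrel -0.0858 z 0.0438
C 1.7 tx -0.0189 ty 0.0354 xrel -0.082 z 0.0401
C 1.75 tx -0.0228 ty 0.0389 xrel -0.0781 z 0.0365
C 1.8 tx -0.0269 ty 0.0422 xrel -0.074 z 0.0332
C 1.85 tx -0.0311 ty 0.0453 xrel -0.0698 z 0.0301
```

View pics/s16.png

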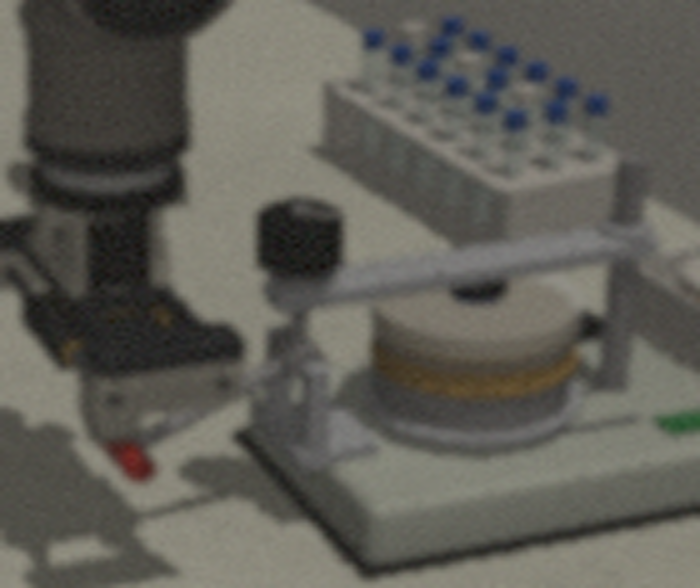

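Call:
{"name": "send_rows", "arguments": {
  "motion": [
    [[-0.0003,0.005,0,0],[-0.0006,0.0105,0,0],[-0.003,0.015,0,0],[-0.0058,0.0195,0,0],[-0.0058,0.0195,0,0]]
  ]
}}

```text
time: 39.85
tool_pos: [0.4901, 0.0396, 0.0569]
tool_rot: [-1.567, -0.002, 3.014]
contact_force: [2.5, -0.0, 5.3]
opening: 0.0003
```

Call:
{"name": "send_rows", "arguments": {
  "motion": [
    [[-0.003,0.0042,0,0],[-0.0065,0.0083,0,0],[-0.0065,0.0083,0,0]]
  ]
}}

```text
time: 40.15
tool_pos: [0.4979, 0.0387, 0.0484]
tool_rot: [-1.567, 0.001, 3.014]
contact_force: [2.5, -0.4, 4.0]
opening: 0.0004
```

```bash
python3 - <<'E'
from arc import *
tab(1.6,1.6,.1,.001);tab2(1.55,1.85,.05)
S=read_camera("side");cv2.imwrite("pics/s17.png",cv2.resize(S["frame"][150:290,260:400,::-1],None,fx=5,fy=4.2,interpolation=2))
E
```

```text
t 40.15 x,y rel -0.0841 -0.0003 z 0.0484 F [ 2.53 -0.41  4.04] tq [ 0.02 -0.26  0.02] yaw 3.014 tooly [-0.    -0.004 -1.   ]
1.6 tx -0.0098 ty -0.002
C 1.55 tx 0.0085 ty -0.0033 xrel -0.0926 z 0.0517
C 1.6 tx 0.0052 ty 0.0008 xrel -0.0893 z 0.0477
C 1.65 tx 0.0016 ty 0.0047 xrel -0.0858 z 0.0438
C 1.7 tx -0.0021 ty 0.0084 xrel -0.082 z 0.0401
C 1.75 tx -0.006 ty 0.0119 xrel -0.0781 z 0.0365
C 1.8 tx -0.0101 ty 0.0152 xrel -0.074 z 0.0332
C 1.85 tx -0.0143 ty 0.0184 xrel -0.0698 z 0.0301
```

View pics/s17.png

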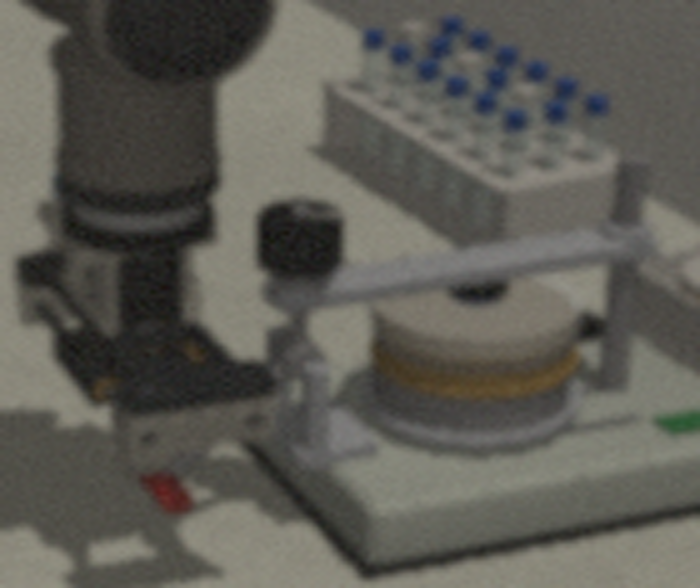

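Call:
{"name": "send_rows", "arguments": {
  "motion": [
    [[-0.001,0.005,0,0],[-0.004,0.0095,0,0],[-0.008,0.013,0,0],[-0.011,0.0155,0,0],[-0.011,0.0155,0,0]]
  ]
}}

```text
time: 40.7
tool_pos: [0.5084, 0.0372, 0.0324]
tool_rot: [-1.567, -0.001, 3.014]
contact_force: [0.2, 0.5, -0.6]
opening: 0.0003
```

```bash
python3 - <<'E'
from arc import *
tab(1.8,1.8,.1,.001);tab2(1.7,1.85,.05)
S=read_camera("side");cv2.imwrite("pics/s18.png",cv2.resize(S["frame"][150:290,260:400,::-1],None,fx=5,fy=4.2,interpolation=2))
print(comps(red(S["frame"]),(260,180,340,290),5)[0])
E
```

```text
t 40.7 x,y rel -0.0735 -0.0006 z 0.0324 F [ 0.24  0.47 -0.6 ] tq [-0.03  0.2  -0.04] yaw 3.014 tooly [-0.002 -0.004 -1.   ]
1.8 tx -0.0155 ty -0.0049
C 1.7 tx 0.0085 ty -0.0077 xrel -0.082 z 0.0401
C 1.75 tx 0.0046 ty -0.0041 xrel -0.0781 z 0.0365
C 1.8 tx 0.0005 ty -0.0008 xrel -0.074 z 0.0332
C 1.85 tx -0.0037 ty 0.0023 xrel -0.0698 z 0.0301
[([298, 267, 7, 8, 25], [301.48, 270.56])]
```

View pics/s18.png

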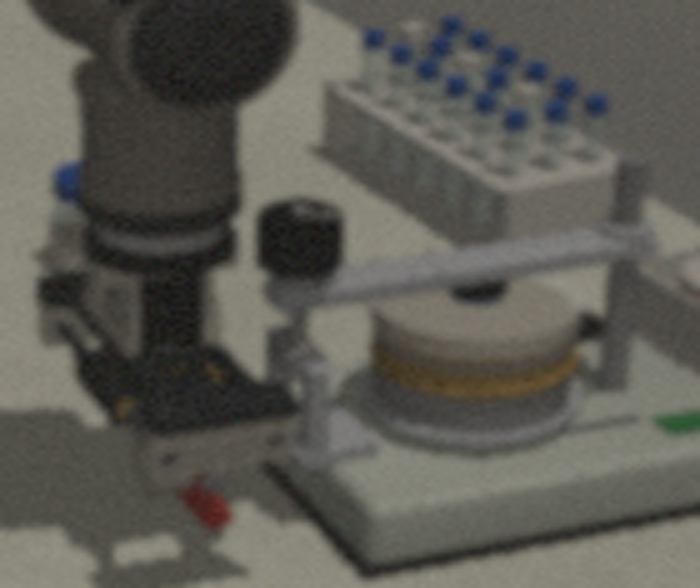

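The visible red part is at (301.5,270.6), close to the predicted shut position of (300.1,267.7), and the force is zero. I'll draw straight back outward and then up.

Call:
{"name": "send_rows", "arguments": {
  "motion": [
    [[0.01,0,0,0],[0.025,-0.004,0,0],[0.045,-0.02,0,0],[0.065,-0.05,0,0],[0.075,-0.09,0,0],[0.075,-0.12,0,0],[0.075,-0.12,0,0]]
  ]
}}

```text
time: 41.45
tool_pos: [0.4353, 0.0474, 0.1564]
tool_rot: [-1.567, 0.007, 3.014]
contact_force: [1.0, 0.2, -0.6]
opening: 0.0001
```

```bash
python3 - <<'E'
from arc import *
tab(1.8,1.8,.1,.001)
S=read_camera("side");cv2.imwrite("pics/s19.png",cv2.resize(S["frame"][150:290,260:400,::-1],None,fx=5,fy=4.2,interpolation=2))
print(comps(red(S["frame"]),(260,180,340,290),5)[0])
E
```

```text
t 41.45 x,y rel -0.1473 0.0012 z 0.1564 F [ 0.96  0.19 -0.65] tq [-0.07  0.19 -0.01] yaw 3.014 tooly [ 0.006 -0.004 -1.   ]
1.8 tx -0.0893 ty 0.1191
[([295, 262, 10, 13, 52], [299.81, 268.25])]
```

View pics/s19.png

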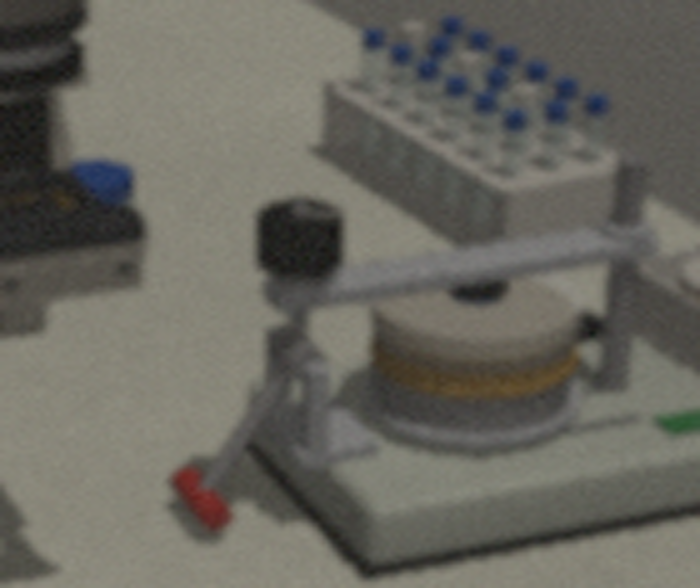

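The lever stays shut by itself: red is at (299.8,268.3), against (300.1,267.7) predicted for 1.85. I'll check how far the stack went down using the open and shut pictures, and whether the bystanders moved.

```bash
python3 - <<'E'
from arc import *
S=read_camera("side");T=read_camera("top")
a=cv2.imread("pics/side0.png");b=S["frame"][:,:,::-1]
g=lambda i:cv2.cvtColor(np.ascontiguousarray(i),cv2.COLOR_BGR2GRAY).astype(np.float32)
for n,(x0,y0,x1,y1) in dict(band=(336,230,374,255),base=(380,245,415,275),rack=(330,155,385,195)).items():
    print(n,cv2.phaseCorrelate(g(a)[y0:y1,x0:x1],g(b)[y0:y1,x0:x1],cv2.createHanningWindow((x1-x0,y1-y0),cv2.CV_32F)))
q=pk+u*.1
print("px per mm z",[(proj(S,(q[0],q[1],.1))-proj(S,(q[0],q[1],.11)))/10])
t0=cv2.imread("pics/top0.png");t1=T["frame"][:,:,::-1]
for n,(x,y) in dict(dish_a=(428,200),dish_b=(413,251),marker=(480,282),jar=(179,205),sieve=(172,255),brush=(203,295)).items():
    s=np.s_[y-24:y+24,x-24:x+24];print(n,np.round(cv2.phaseCorrelate(g(t0)[s],g(t1)[s],cv2.createHanningWindow((48,48),cv2.CV_32F)),2) if 0 else cv2.phaseCorrelate(g(t0)[s],g(t1)[s])[0], cv2.absdiff(g(t0)[s],g(t1)[s]).mean().round(1))
E
```

```text
band ((0.15663104535028083, 0.8932953679512163), 1.1210336084365844)
base ((0.07597651196842747, 0.19213688893880665), 1.1797744300630357)
rack ((-0.018367665730316673, 0.04623919348983563), 0.9960394314924876)
px per mm z [array([-0.01689919,  0.33746357])]
dish_a (0.0007418589627761207, 0.05691999951092441) 5.9
dish_b (-0.06141205441148756, 0.010837239380059316) 5.9
marker (-0.0035638716646637647, -0.04820009890500998) 5.8
jar (-0.05247356759179311, 0.039014742471099595) 5.6
sieve (-0.025594484841455767, 0.0115668459167928) 5.6
brush (0.05635247419721878, -0.08897348730701182) 9.4
```

```bash
python3 - <<'E'
from arc import *
from scipy.optimize import minimize_scalar
from scipy.ndimage import shift as sh
a=cv2.imread("pics/side0.png").astype(float)
fr=[read_camera("side")["frame"][:,:,::-1].astype(float) for _ in range(6)]; b=np.mean(fr,0)
def fit(x0,x1,y0,y1):
    A=cv2.GaussianBlur(a,(0,0),.7)[y0-6:y1+6,x0:x1];B=cv2.GaussianBlur(b,(0,0),.7)[y0:y1,x0:x1]
    f=lambda d:((sh(A,(d,0,0),order=3)[6:-6]-B)**2).mean()
    r=min((minimize_scalar(f,bounds=(c-.7,c+.7),method="bounded") for c in(-1,0,1,2)),key=lambda r:r.fun);return round(r.x,3),round(r.fun,2)
S=read_camera("side")
for n,w in dict(bandL=(338,348,228,246),bandM=(345,366,232,256),bandR=(362,372,228,248),base1=(385,410,255,272),base2=(330,350,262,275)).items(): print(n,fit(*w))
print(comps(red(S["frame"]),(260,180,340,290),5)[0])
E
```

```text
bandL (np.float64(1.647), np.float64(8.22))
bandM (np.float64(1.125), np.float64(19.69))
bandR (np.float64(1.597), np.float64(17.05))
base1 (np.float64(0.247), np.float64(25.51))
base2 (np.float64(0.886), np.float64(22.81))
[([295, 262, 10, 13, 53], [299.91, 268.51])]
```

The stack has gone down about 1.1–1.6 px at 0.34 px/mm, or roughly 3–4 mm, which agrees with the force readings. The bystanders have not moved. Handing in.

```bash
python3 -c "
from cell import hand_in,sensors
s=sensors.observe();print(s['time'],s['contact_force']);print(hand_in())"
```

```text
41.95 [ 0.52675781 -0.24898464  0.18504748]
the job is handed in; nothing more can be done
None
```

The sieve stack is clamped: the lever is shut and stays shut by itself. I handed the job in at about 42 s, with the gripper clear of everything; no verdict was reported.

**Knob:** I tightened it by about 3.3 rad in three steps (1.0, 1.5 and 0.8 rad), trying the lever after each.
- **1.0 rad:** no bite up to about 1.3 rad of lever swing.
- **2.5 rad:** it bit late, with a peak of about 4.4 N.
- **3.3 rad:** about 4.1 N at 0.61 rad and a peak of about 7.3 N near 0.9 rad, close to the values given for a right setting.

**Lever:** I pressed it past dead centre to about 1.8 rad. Push readings stayed under about 9 N, though forces were only read at the end of each move.

**Last checks:**
- **Shut position:** the red bar is seen at (299.9, 268.5) px, against (300.1, 267.7) predicted for 1.85 rad, and it stayed there with the robot clear.
- **Stack pressed down:** the camera shift is 1.1–1.6 px, or roughly 3–4 mm. This is coarse: fixed reference patches on the base also read 0.2–0.9 px, so the forces are the better evidence.
- **Bystanders:** none moved in the top view (under 0.1 px).

**What failed or disagreed:**
- **Fingertips:** they end about 6 mm ahead of the TCP, not 25 mm as stated, so my first try went past the bar without touching it.
- **First closing press:** I stopped it at about 1.63 rad and the lever sprang back open. The second press went far enough.

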